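# Close and put away the coating samples

### The job

Clear up the coatings bench: lift the red case off the green tray and lay it flat on the black mat, lengthwise along the mat and centred on it. Press the popped-up cap of every bottle fully home before that bottle goes into a tray, then stand the yellow resin bottles upright in the green tray and the white hardener bottles upright in the blue tray. Leave the paint can, the gauge and the putty knife where they are.

Things in the scene. Friction and masses are not known exactly. Their poses are not given: they have to be found in the camera images.
- resin_1: Resin bottle: round, yellow, black label band, black cap; 50 mm in diameter, body 70 mm tall, about 175 g, standing. Origin at the centre of its underside, z up. Its push-on cap (38 mm across, 24 mm tall) slides on the neck along z and cannot come off: its top is 96 mm above the origin when home, 7 to 12 mm higher when popped up (a red neck then shows). May be absent.
- resin_2: Resin bottle: round, yellow, black label band, black cap; 50 mm in diameter, body 70 mm tall, about 175 g, standing. Origin at the centre of its underside, z up. Its push-on cap (38 mm across, 24 mm tall) slides on the neck along z and cannot come off: its top is 96 mm above the origin when home, 7 to 12 mm higher when popped up (a red neck then shows). May be absent.
- resin_3: Resin bottle: round, yellow, black label band, black cap; 50 mm in diameter, body 70 mm tall, about 175 g, standing. Origin at the centre of its underside, z up. Its push-on cap (38 mm across, 24 mm tall) slides on the neck along z and cannot come off: its top is 96 mm above the origin when home, 7 to 12 mm higher when popped up (a red neck then shows). May be absent.
- hardener_1: Hardener bottle: square, white, blue label band, blue cap; 46 x 46 mm, body 70 mm tall, about 175 g, standing. Origin at the centre of its underside, x and y along its sides, z up. Its push-on cap (38 mm across, 24 mm tall) slides on the neck along z and cannot come off: its top is 96 mm above the origin when home, 7 to 12 mm higher when popped up (a red neck then shows). May be absent.
- hardener_2: Hardener bottle: square, white, blue label band, blue cap; 46 x 46 mm, body 70 mm tall, about 175 g, standing. Origin at the centre of its underside, x and y along its sides, z up. Its push-on cap (38 mm across, 24 mm tall) slides on the neck along z and cannot come off: its top is 96 mm above the origin when home, 7 to 12 mm higher when popped up (a red neck then shows). May be absent.
- hardener_3: Hardener bottle: square, white, blue label band, blue cap; 46 x 46 mm, body 70 mm tall, about 175 g, standing. Origin at the centre of its underside, x and y along its sides, z up. Its push-on cap (38 mm across, 24 mm tall) slides on the neck along z and cannot come off: its top is 96 mm above the origin when home, 7 to 12 mm higher when popped up (a red neck then shows). May be absent.
- resin_1_cap (a joint): Slide of the cap of resin_1, in m: 0 = pressed fully home, 0.007 to 0.012 = popped up, as at the start. It stays where it is left; the ribs on the neck hold it with about 6 N.
- resin_2_cap (a joint): Slide of the cap of resin_2, in m: 0 = pressed fully home, 0.007 to 0.012 = popped up, as at the start. It stays where it is left; the ribs on the neck hold it with about 6 N.
- resin_3_cap (a joint): Slide of the cap of resin_3, in m: 0 = pressed fully home, 0.007 to 0.012 = popped up, as at the start. It stays where it is left; the ribs on the neck hold it with about 6 N.
- hardener_1_cap (a joint): Slide of the cap of hardener_1, in m: 0 = pressed fully home, 0.007 to 0.012 = popped up, as at the start. It stays where it is left; the ribs on the neck hold it with about 6 N.
- hardener_2_cap (a joint): Slide of the cap of hardener_2, in m: 0 = pressed fully home, 0.007 to 0.012 = popped up, as at the start. It stays where it is left; the ribs on the neck hold it with about 6 N.
- hardener_3_cap (a joint): Slide of the cap of hardener_3, in m: 0 = pressed fully home, 0.007 to 0.012 = popped up, as at the start. It stays where it is left; the ribs on the neck hold it with about 6 N.
- green_tray: Green open tray, fixed to the bench, outside 240 x 112 mm (long side along its x), 35 mm high, walls 5 mm, floor 5 mm thick. Origin at the centre of its underside, z up. Holds three bottles in a row. For the resin bottles. At the start the red case lies over it.
- blue_tray: Blue open tray, fixed to the bench, outside 240 x 112 mm (long side along its x), 35 mm high, walls 5 mm, floor 5 mm thick. Origin at the centre of its underside, z up. Holds three bottles in a row. For the hardener bottles.
- case: Red plastic instrument case, 180 mm (its x) x 120 mm (its y) x 45 mm high, 450 g. Origin at the centre of its underside, z up. A black carrying handle stands on its lid: bar along the case's x, 98 mm long, 16 mm thick, from 63 to 77 mm above the origin, on two end posts; open space of 18 mm under the bar, 74 mm long.
- mat: Black rubber mat, fixed to the bench, 170 mm (its x) x 250 mm (its y), 4 mm thick. Origin at the centre of its underside, z up. The case's place.
- paint_can: Bystander: paint can with a yellow band, 84 mm in diameter, 100 mm tall. Origin at the centre of its underside. Leave alone.
- gauge: Bystander: white thickness gauge with a green window, 50 x 90 x 20 mm, lying. Origin at the centre of its underside. Leave alone.
- putty_knife: Bystander: putty knife with a wooden handle, 210 mm long along its x, 50 mm wide, 16 mm high, lying. Origin between blade and handle, on the underside. Leave alone.
There are look-alikes about, which are no part of the job. What is meant by the case is not brown, and is the larger of those in its own colour.

How it is judged:
By the outcome, as a careful person would: the job done as asked, in the order asked, and still so for the second after the job is handed in, with the robot touching nothing.
Of resin_1, resin_2, resin_3, hardener_1, hardener_2, hardener_3 only 4 to 6 are there at a start; the rules pass over those that are not, and their reading is None.
At some moment in a run one of resin_1, resin_2, resin_3, hardener_1, hardener_2, hardener_3 may be knocked a few centimetres aside while the robot is not near it.
It also fails if it takes over 210 s, if anything falls off the work surface, if the arm or the gripper's body presses on something with over 40 N, if the wrist force passes 120 N, or if a joint passes its speed limit or range.

### The arm

A 7-joint arm with a two-finger parallel gripper is mounted at the origin on the work surface. World frame = base frame: x ahead of the robot, y to its left, z up, the work surface at z = 0. Lengths are in m, angles in degrees, forces in N, time in s.
With the tool pointing down it reaches from about 0.425 to 0.875 m from the base axis. Payload 4.7 kg.
Tool frame: the origin (TCP) lies on the front face of the gripper's body, between the roots of the fingers; the fingertips stand 70 mm ahead of it and the grasp point (between the pads) lies 51 mm ahead of it (tip_extent is the distance from the TCP to the fingertips, in m); z points along the fingers, y is the direction in which the jaws open and shut (so a half turn about z gives the same grasp; the last joint's range is limited). The gripper opens to 87 mm and grips with 3 to 60 N. Pads are 19 mm wide; open, the fingers measure 117 mm over their backs; the gripper's body (75 mm by 190 mm) begins 51 mm behind the grasp point.
Start: joints at [69.677, 18.392, -4.016, 83.108, 1.295, 78.541, -3.26], TCP at [0.234, -0.606, 0.292] pointing down, gripper open.
Joint ranges: [-163.93, 163.93], [-17.29, 119.83], [-79.2, 71.16], [3.27, 140.29], [-89.18, 269.18], [5.43, 117.66], [-154.24, 154.24]. Speed limits (degrees/s): [147.25, 147.25, 180, 180, 180, 180, 180].

### API

Orientations are given as [roll, pitch, yaw] about the fixed x, y, z axes, in that order (R = Rz(yaw) Ry(pitch) Rx(roll)).
In Python, from cell import * gives the robot as it stands.
- The arm moves only by the tool carry_out, never from a script. Its argument "increments" is text: rows parted by semicolons, each of 7 numbers parted by spaces: the opening, from 0 (shut) to 1 (fully open), then the shift along the tool's x, y, z in m, then the turn, a rotation vector about the tool's x, y, z in degrees. A call has 1 to 20 rows; each row shifts and turns the pose as measured when the row begins, along the tool's axes as they then stand; what a row does not reach is not made up. A row lasts 1/8 s, in which the tool goes at most 62.5 mm and 10.7 degrees, less where a joint would pass 70% of its speed; a pose out of reach is approached as far as the arm can. A call is refused whole if a number of a shift passes 0.0625 or a number of a turn 10.7, either way. A call with a gripper value outside its range is refused whole. The fingers move at their own pace and stop on an object; "force" is the grip in N (left out, the last holds). Time passes only in rows, so rows that do not move let the fingers close. It gives the time, the measured TCP pose, the force and the opening at its end, in the units of the state.
- get_obs(): the state, without advancing time (a new reading comes with each control period).
- read_camera(name): name is "scene" or "side" or "wrist"; returns a dict with "img" (420x560x3 uint8, blue, green, red), "fx", "fy", "cx", "cy" (pixels), "k1" (the pictures are not rectified: a ray, as slopes to the right and down, at radius r is drawn at 1 + k1 r^2 times it, then the intrinsics apply), "world_from_camera" (4x4, takes a point from camera to world coordinates). Camera axes: x right, y down, z forward; pixel columns grow to the right and rows downward; lengths in m; the calibration is good to about 2 mm. A picture is of the moment at which its call begins. There is no depth.
- sign_off(): hands the job in, once; it reports no verdict.
Trained networks look in a picture, given as the dict that the camera call returned (one of the last four; its "shot" number tells which), for a name from the list of things; names that differ only in an ending like _2 or _b are one class to them, and where a whole thing is asked for, a point or a joint stands for the part that bears it (a point fixed in the world has none). Each returns a list of dicts, best first, with "confidence" (0 to 1); they miss things now and then, are a little off and sometimes report something else, mostly with a low value. They report only what shows in the picture. A call takes as long as a camera call. They do not tell look-alikes from the thing itself.
- masks_of(target, picture): "pixels" (420x560 bool, what is visible of it) and "bbox" ([left, top, right, bottom] in pixels, round what is visible of it).
The state is a dict: "time_s": time; "qpos": joint angles; "joint_velocities": joint speeds; "effort": joint torques, N m; "tool_pos": TCP position; "tool_rot": TCP orientation; "force": force on the tool from outside, world axes, zero at the start; "wrist_torque": the same for the moment, N m; "grip_width": finger opening in m.
Only numpy, scipy, OpenCV 4.12 (cv2) and the standard library are available. Lean on these libraries where they do the work, as an engineer would, in place of code of your own. Each camera call takes 0.05 s, during which the arm holds its last target.

## Working session

There is one attempt and no reset: what is moved stays moved. The work goes in short steps, Python scripts to look and compute and a tool call to move; the robot and the scene stay as the last step left them, time stands still between calls to the robot, and variables do not carry over. Pictures are saved under pics/ and viewed, and the job is handed in when it is done.

Besides the shell and the picture viewer there is one more tool, called as name(argument=value, ...), one argument or row to a line, values as JSON. carry_out: Moves the arm, as the interface text tells. Its arguments: {"type":"object","properties":{"increments":{"type":"string"},"force":{"type":"number"}},"required":["increments"]}

```bash
ls; mkdir -p pics; cat > h.py <<'E'
from cell import *
import numpy as np, cv2
from scipy.spatial.transform import Rotation as R
def shot(n,f=None):
    p=read_camera(n)
    if f: cv2.imwrite('pics/'+f,p['img'])
    return p
def ray(p,u,v):
    x=(u-p['cx'])/p['fx'];y=(v-p['cy'])/p['fy']
    xd,yd=x,y
    for _ in range(20):
        s=1+p['k1']*(x*x+y*y);x,y=xd/s,yd/s
    T=np.array(p['world_from_camera']);d=T[:3,:3]@np.array([x,y,1.]);return T[:3,3],d/np.linalg.norm(d)
def atz(p,u,v,z):
    o,d=ray(p,u,v);return o+d*(z-o[2])/d[2]
def proj(p,X):
    T=np.array(p['world_from_camera']);c=T[:3,:3].T@(np.array(X)-T[:3,3]);x,y=c[0]/c[2],c[1]/c[2];s=1+p['k1']*(x*x+y*y)
    return np.array([p['fx']*x*s+p['cx'],p['fy']*y*s+p['cy']])
def tri(obs):
    A=np.zeros((3,3));b=np.zeros(3)
    for p,u,v in obs:
        o,d=ray(p,u,v);M=np.eye(3)-np.outer(d,d);A+=M;b+=M@o
    return np.linalg.solve(A,b)
E
python3 - <<'E'
from h import *
o=get_obs();print(o)
for n in ['scene','side','wrist']:
    p=shot(n,n+'0.png');print(n,p['fx'],p['cx'],p['cy'],p['k1'],np.round(p['world_from_camera'],3).tolist())
E
```

```text
pics
{'time_s': 0.0, 'qpos': array([69.67597967, 18.43910687, -4.01659942, 83.17327417,  1.29369919,
       78.53998631, -3.25918257]), 'joint_velocities': array([-0.06205658,  0.02374604, -0.02234031, -0.0739093 ,  0.00807022,
       -0.01763613,  0.03043947]), 'effort': array([ 5.02724124e-04, -4.91292429e+01, -4.03718837e-01, -3.12524736e+01,
       -6.39852695e-02,  4.38840862e-02,  1.73047692e-04]), 'tool_pos': array([ 0.23416489, -0.60591965,  0.29117524]), 'tool_rot': array([-1.79892805e+02,  4.02029207e-03,  2.11353089e+01]), 'force': array([-0.15275722, -0.07606519, -0.66550859]), 'wrist_torque': array([0.03591461, 0.013387  , 0.019505  ]), 'grip_width': 0.0871807015570004}
scene 534.8200660342825 281.9360201487874 204.09910641004075 0.031402976593820776 [[0.647, 0.596, -0.476, 1.354], [0.763, -0.504, 0.406, -0.921], [0.002, -0.625, -0.78, 1.563], [0.0, 0.0, 0.0, 1.0]]
side 520.2727012805964 276.1393754310498 209.24717361260616 -0.07427369466595536 [[-0.989, -0.084, 0.121, 0.246], [-0.147, 0.634, -0.76, 1.155], [-0.013, -0.769, -0.639, 1.203], [0.0, 0.0, 0.0, 1.0]]
wrist 336.2370744790961 272.56152469497613 210.0102344742968 -0.006166147237901336 [[0.36, -0.89, -0.278, 0.311], [-0.933, -0.345, -0.104, -0.577], [-0.003, 0.297, -0.955, 0.384], [0.0, 0.0, 0.0, 1.0]]
```

View pics/scene0.png

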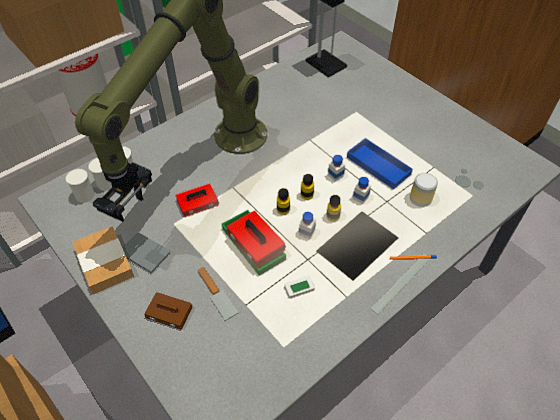

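View pics/side0.png

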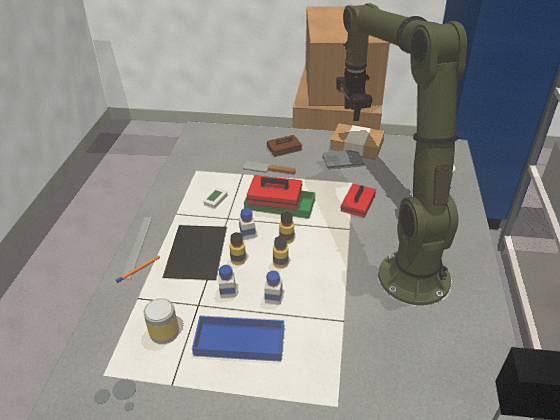

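View pics/wrist0.png

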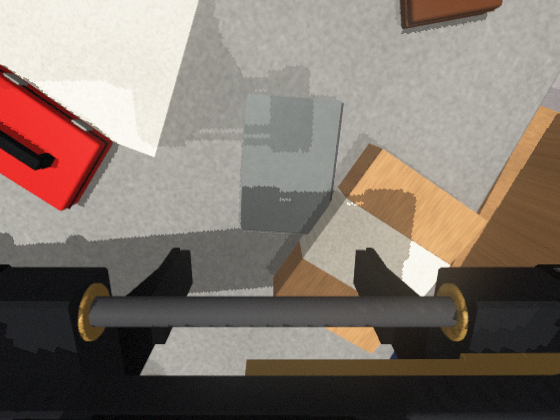

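Six bottles are present. In the scene view the resins are at (283,201), (307,187) and (334,208), and the hardeners at (336,166), (361,189) and (307,223). There are three possible cases: red at (254,238), smaller red at (197,200) and brown at (168,310). The one at (254,238) fits: it is red, the larger of the two reds, and lies on the green tray. I'll confirm that with a crop while I measure.

```bash
python3 - <<'E'
from h import *
import pickle
ps={n:shot(n) for n in ['scene','side']}
out={}
for n,p in ps.items():
    for t in ['resin_1','hardener_1','case','green_tray','blue_tray','mat','paint_can','gauge','putty_knife']:
        for m in masks_of(t,p):
            if m['confidence']<.3: continue
            ys,xs=np.nonzero(m['pixels'])
            print(n,t,round(m['confidence'],2),np.round(m['bbox']).astype(int).tolist(),len(xs),xs.mean().round(1),ys.mean().round(1))
            out.setdefault((n,t),[]).append(m)
pickle.dump((ps,out),open('m0.pkl','wb'))
a=cv2.resize(ps['scene']['img'][140:300,160:400],None,fx=3.2,fy=3.2,interpolation=2)
cv2.imwrite('pics/c1.png',a)
b=cv2.resize(ps['side']['img'][160:370,130:390],None,fx=2.8,fy=2.8,interpolation=2)
cv2.imwrite('pics/c2.png',b)
E
```

```text
scene resin_1 0.85 [302, 172, 314, 202] 282 306.9 186.8
scene resin_1 0.84 [275, 191, 292, 216] 307 282.5 201.5
scene resin_1 0.74 [326, 196, 342, 224] 337 333.2 208.6
scene resin_1 0.49 [335, 154, 345, 164] 100 337.0 160.1
scene hardener_1 0.95 [352, 180, 373, 202] 312 361.3 190.2
scene hardener_1 0.93 [327, 154, 345, 182] 382 335.8 168.6
scene case 0.98 [226, 214, 285, 267] 1870 255.3 238.8
scene case 0.85 [174, 185, 221, 215] 902 196.2 199.9
scene case 0.78 [148, 291, 192, 331] 1085 168.3 310.6
scene case 0.4 [274, 193, 288, 215] 343 282.4 201.9
scene green_tray 0.82 [221, 214, 286, 278] 507 254.8 250.3
scene mat 0.6 [317, 213, 398, 279] 2888 356.9 245.3
scene mat 0.31 [351, 177, 372, 201] 377 361.6 190.2
scene paint_can 0.95 [411, 172, 439, 214] 701 423.3 189.5
scene gauge 0.71 [283, 277, 316, 302] 423 298.5 287.2
scene gauge 0.57 [198, 266, 239, 318] 680 218.1 296.2
scene putty_knife 0.65 [201, 270, 238, 320] 626 218.9 297.7
side resin_1 0.97 [271, 236, 288, 268] 452 280.4 252.6
side resin_1 0.61 [277, 211, 294, 242] 370 286.8 227.4
side resin_1 0.55 [234, 236, 246, 264] 418 237.2 249.0
side hardener_1 0.95 [266, 268, 284, 305] 558 273.7 288.3
side hardener_1 0.94 [219, 263, 235, 299] 480 226.7 281.6
side hardener_1 0.67 [237, 208, 257, 236] 470 247.1 224.0
side case 0.87 [244, 177, 304, 209] 1529 274.8 191.7
side case 0.75 [340, 182, 378, 219] 801 357.8 200.1
side case 0.67 [264, 134, 302, 156] 489 283.7 145.2
side green_tray 0.71 [245, 193, 315, 218] 728 290.5 206.5
side blue_tray 0.87 [190, 318, 286, 361] 3668 238.6 338.1
side mat 0.77 [162, 225, 228, 282] 2779 195.7 252.8
side paint_can 0.59 [279, 214, 294, 244] 372 286.9 226.9
side paint_can 0.33 [243, 162, 292, 174] 325 266.9 167.5
side gauge 0.85 [202, 187, 226, 210] 313 215.2 198.3
side putty_knife 0.75 [242, 162, 294, 172] 351 266.4 167.5
```

View pics/c1.png

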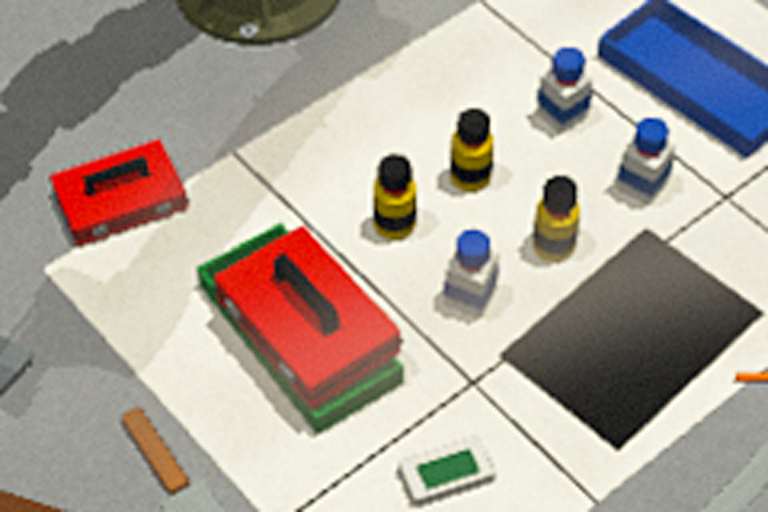

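View pics/c2.png

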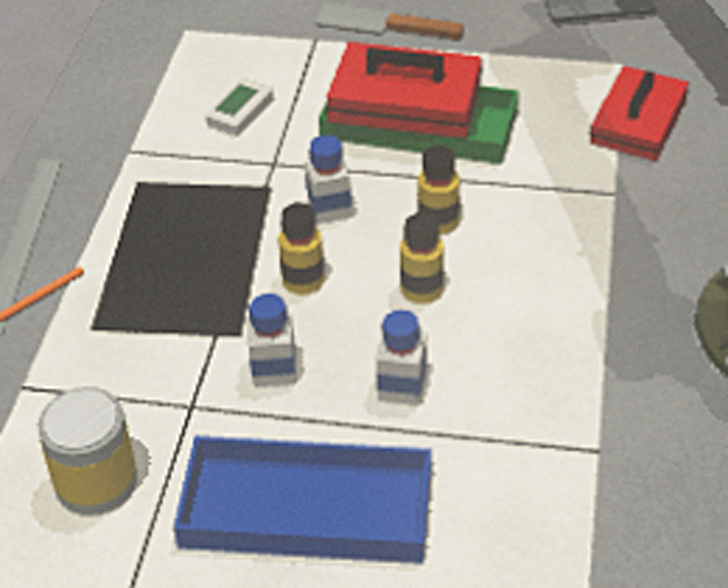

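The crop confirms it. The larger red case, with its handle from (280,258) to (335,322) in the crop, lies on the green tray. The smaller red one at crop (118,190) lies on the bench. Next come coarse positions.

```bash
python3 - <<'E'
from h import *
import pickle
ps,out=pickle.load(open('m0.pkl','rb'))
S,D=ps['scene'],ps['side']
s=lambda u,v:(S,160+u/3.2,140+v/3.2)
d=lambda u,v:(D,130+u/2.8,160+v/2.8)
def sh(n,a,b):
    X=tri([s(*a),d(*b)]);print(n,X.round(3), 'res',[ (proj(q,X)-np.array([u,v])).round(1).tolist() for q,u,v in (s(*a),d(*b))])
sh('R_a cap top',(396,162),(438,154))
sh('R_b cap',(474,118),(422,220)) 
sh('R_c cap',(561,186),(299,212))
sh('H_a',(473,238),(326,146))
sh('H_b',(569,56),(402,320))
sh('H_c',(652,127),(268,303))
sh('R_a cap top alt',(396,162),(422,220))
# mat
m1=[(502,356),(648,232),(762,315),(619,448)];m2=[(269,187),(241,334),(94,328),(137,183)]
for a,b in zip(m1,m2): sh('mat',a,b)
sh('h1',(280,260),(440,60));sh('h2',(332,322),(372,56))
sh('case corner',(304,230),(480,62)) ;sh('cc',(400,338),(470,100))
for c in [(195,438),(431,450)]: print('blue', atz(*d(*c),0.035).round(3))
print('bluelow',[atz(*d(*c),0.0).round(3) for c in [(178,547),(422,562)]])
print('paint',atz(*d(85,420),.1).round(3))
E
```

```text
R_a cap top [ 0.42  -0.12   0.107] res [[-0.9, -0.5], [-1.0, 0.5]]
R_b cap [ 0.424 -0.009  0.105] res [[-1.2, -0.7], [-1.5, 0.7]]
R_c cap [ 0.561 -0.003  0.105] res [[-1.2, -0.6], [-1.4, 0.5]]
H_a [ 0.552 -0.124  0.102] res [[-0.8, -0.4], [-0.8, 0.3]]
H_b [0.423 0.142 0.104] res [[-1.2, -0.6], [-1.6, 0.7]]
H_c [0.565 0.137 0.104] res [[-1.1, -0.5], [-1.4, 0.5]]
R_a cap top alt [ 0.411 -0.084  0.052] res [[5.1, 2.9], [5.9, -2.9]]
mat [ 0.637 -0.154  0.001] res [[-1.2, -0.6], [-1.2, 0.4]]
mat [ 0.617  0.092 -0.001] res [[-1.7, -0.7], [-2.1, 0.7]]
mat [ 0.782  0.104 -0.001] res [[-1.4, -0.5], [-1.6, 0.4]]
mat [ 0.802 -0.139  0.002] res [[-1.1, -0.4], [-1.1, 0.3]]
h1 [ 0.442 -0.302  0.106] res [[-1.1, -0.7], [-1.1, 0.6]]
h2 [ 0.533 -0.308  0.098] res [[-1.9, -1.1], [-1.8, 0.9]]
case corner [ 0.409 -0.268  0.118] res [[-6.7, -4.5], [-7.2, 3.6]]
cc [ 0.476 -0.255  0.036] res [[-21.0, -14.0], [-23.2, 9.4]]
blue [0.613 0.265 0.035]
blue [0.375 0.247 0.035]
bluelow [array([0.606, 0.371, 0.   ]), array([0.369, 0.354, 0.   ])]
paint [0.704 0.308 0.1  ]
```

```bash
cat >> h.py <<'E'
def go(x,y,z,yaw=None,o=None):
    o=o or get_obs(); p=o['tool_pos'];r=R.from_euler('xyz',o['tool_rot'],degrees=True)
    y0=o['tool_rot'][2]
    tgt=R.from_euler('xyz',[180,0,y0 if yaw is None else yaw],degrees=True)
    rv=(r.inv()*tgt).as_rotvec(degrees=True)
    t=r.inv().apply(np.array([x,y,z])-p); t2=tgt.inv().apply(np.array([x,y,z])-p)
    n=max(np.abs(t).max()/.0625,np.abs(rv).max()/10.7)
    print('at',p.round(4),np.round(o['tool_rot'],2),'shift',t.round(4),'turn',rv.round(1),'| after turn',t2.round(4),'rows>=%.2f'%n,'F',np.round(o['force'],1),'w',round(o['grip_width'],4),'t',round(o['time_s'],2))
E
python3 -c "
from h import *
go(.48,-.33,.30,-4)"
```

```text
at [ 0.2343 -0.6063  0.2923] [179.99   0.    21.13] shift [ 0.3288 -0.1692 -0.0077] turn [ 0.   0.  25.1] | after turn [ 0.2258 -0.2928 -0.0077] rows>=5.26 F [-1.  -0.6  0.1] w 0.0872 t 1.15
```

carry_out(
  increments="1 0 0 0 0 0 8.4; 1 0 0 0 0 0 8.4; 1 0 0 0 0 0 8.3; 1 0.037 -0.048 0 0 0 0; 1 0.037 -0.048 0 0 0 0; 1 0.037 -0.048 0 0 0 0; 1 0.037 -0.048 0 0 0 0; 1 0.037 -0.048 0 0 0 0; 1 0.037 -0.048 0 0 0 0",
  force=40,
)

```text
time_s: 2.28
tool_pos: [0.4825, -0.3372, 0.2917]
tool_rot: [179.7, -0.0, -5.6]
force: [0.8, -0.5, 0.1]
grip_width: 0.0871
```

```bash
python3 -c "
from h import *
go(.48,-.31,.25,-4)
p=shot('wrist','w1.png')
go(.48,-.31,.25,-4)
"
```

```text
at [ 0.4825 -0.3372  0.2917] [179.73  -0.    -5.63] shift [-0.0051 -0.027   0.0416] turn [ 0.3  0.  -1.6] | after turn [-0.0043 -0.0269  0.0417] rows>=0.67 F [ 0.8 -0.5  0.1] w 0.0871 t 2.27
at [ 0.4896 -0.3274  0.2918] [-179.88   -0.26   -4.89] shift [-0.0113 -0.0164  0.0418] turn [-0.1 -0.3 -0.9] | after turn [-0.0108 -0.0167  0.0418] rows>=0.67 F [4.8 6.6 0.4] w 0.0869 t 2.33
```

View pics/w1.png

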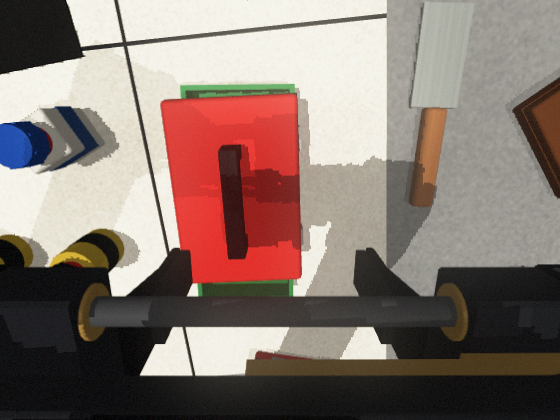

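The wrist view shows the case handle from (231,147) to (238,257), with the green tray rim showing at both ends of the case. I'll take a settled view, then triangulate against the scene view.

```bash
python3 - <<'E'
from h import *
import pickle
p=shot('wrist','w2.png');print(get_obs()['tool_pos'],get_obs()['tool_rot'])
print(np.round(p['world_from_camera'],4).tolist())
pickle.dump(p,open('w2.pkl','wb'))
cv2.imwrite('pics/w2c.png',cv2.resize(p['img'][70:310,140:320],None,fx=3.2,fy=3.2)[:600])
E
```

```text
[ 0.4874052  -0.33014631  0.29177549] [-1.79978242e+02 -1.63525651e-01 -4.83186486e+00]
[[-0.0856, -0.9526, -0.2919, 0.5716], [-0.9963, 0.0809, 0.0282, -0.3351], [-0.0032, 0.2932, -0.956, 0.3848], [0.0, 0.0, 0.0, 1.0]]
```

View pics/w2c.png

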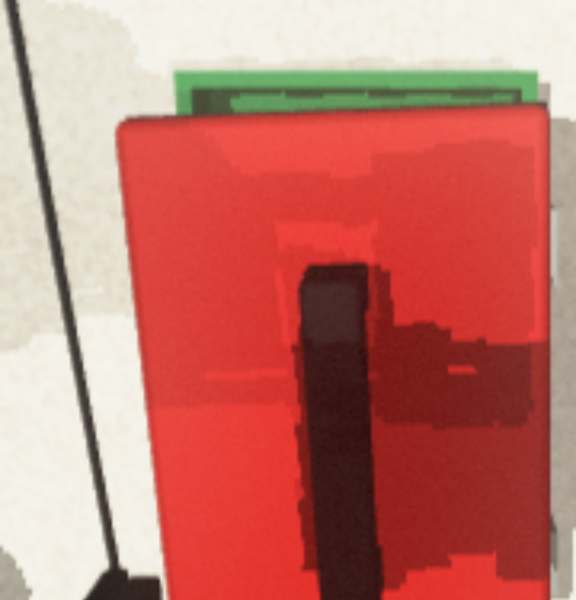

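```bash
python3 - <<'E'
from h import *
import pickle
p=pickle.load(open('w2.pkl','rb'));ps,_=pickle.load(open('m0.pkl','rb'));S,D=ps['scene'],ps['side']
# color seg of handle
im=p['img'].astype(int);m=((im.max(2)<75)).astype(np.uint8);m[:, :200]=0;m[:,262:]=0;m[:130]=0;m[262:]=0
n,l,st,c=cv2.connectedComponentsWithStats(m)
k=1+np.argmax(st[1:,4]);print(st[k],c[k]);ys,xs=np.nonzero(l==k)
for r in (160,180,200,220,240): 
    x=xs[ys==r];print(r,x.min(),x.max(),atz(p,(x.min()+x.max()+1)/2,r,.112).round(4))
w=lambda u,v:(p,140+u/3.2,70+v/3.2)
far=(p,231,152+0);near=(p,238,257)
print('ends',atz(p,231,150,.112).round(4),atz(p,238.5,257,.112).round(4))
s=lambda u,v:(S,160+u/3.2,140+v/3.2)
d=lambda u,v:(D,130+u/2.8,160+v/2.8)
X=tri([(p,238.5,257),s(279,257),d(441,57)]);print(X.round(4));X=tri([(p,231,150),s(332,320),d(371,53)]);print(X.round(4))
print('case corners',atz(*w(118,122),.08).round(4),atz(*w(548,104),.08).round(4),atz(p,301,278,.08).round(4))
X=tri([w(118,122),s(400,333)]);print('corner L',X.round(4))
print('tray far rim',atz(*w(176,72),.035).round(4),atz(*w(537,72),.035).round(4))
E
```

```text
[ 234  153   26  109 2043] [246.24375918 207.45080764]
160 234 254 [ 0.5326 -0.308   0.112 ]
180 235 254 [ 0.5161 -0.3066  0.112 ]
200 236 255 [ 0.499  -0.3055  0.112 ]
220 238 256 [ 0.4812 -0.3049  0.112 ]
240 239 257 [ 0.4628 -0.3038  0.112 ]
ends [ 0.5415 -0.298   0.112 ] [ 0.4474 -0.2932  0.112 ]
[ 0.4426 -0.2984  0.1109]
[ 0.5358 -0.3035  0.1044]
case corners [ 0.5779 -0.2512  0.08  ] [ 0.5725 -0.3677  0.08  ] [ 0.4045 -0.3486  0.08  ]
corner L [ 0.5784 -0.2461  0.0633]
tray far rim [ 0.5918 -0.259   0.035 ] [ 0.5823 -0.3696  0.035 ]
```

View pics/w2.png

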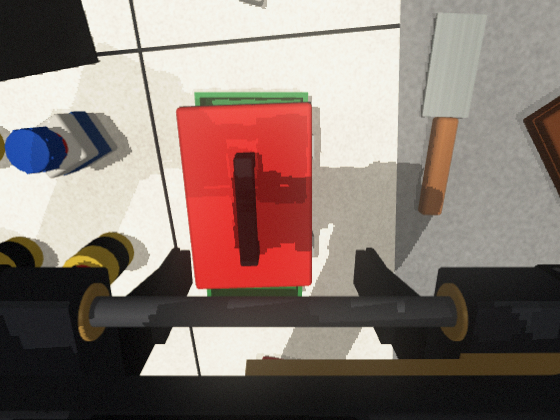

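```bash
python3 -c "
from h import *
go(.489,-.3055,.158,-3.4)
"
```

```text
at [ 0.4874 -0.3301  0.2918] [-1.7998e+02 -1.6000e-01 -4.8300e+00] shift [-0.0009 -0.0246  0.1338] turn [-0.  -0.2 -1.4] | after turn [ 1.000e-04 -2.470e-02  1.338e-01] rows>=2.14 F [-0.   0.2 -0. ] w 0.0872 t 2.38
```

carry_out(
  increments="1 0 -0.0246 0.03 0 -0.2 -1.4; 1 0 0 0.035 0 0 0; 1 0 0 0.035 0 0 0; 1 0 0 0.0 0 0 0; 1 0 0 0.0 0 0 0",
)

```text
time_s: 3.0
tool_pos: [0.4917, -0.3046, 0.1922]
tool_rot: [179.9, -0.2, -3.2]
force: [-0.4, -1.1, 0.4]
grip_width: 0.0871
```

```bash
python3 -c "
from h import *
go(.489,-.3055,.158,-3.4)
shot('side','s1.png')
"
```

```text
at [ 0.4917 -0.3046  0.1922] [179.87  -0.21  -3.15] shift [-0.0028  0.001   0.0342] turn [ 0.1 -0.2  0.2] | after turn [-0.0027  0.001   0.0342] rows>=0.55 F [-0.4 -1.1  0.4] w 0.0871 t 3.0
```

Aligned; now descend and grip.

carry_out(
  increments="1 -0.003 0.001 0.02 0 0 0; 1 0 0 0.013 0 0 0; 1 0 0 0 0 0 0; 0 0 0 0 0 0 0; 0 0 0 0 0 0 0; 0 0 0 0 0 0 0; 0 0 0 0 0 0 0; 0 0 0 0 0 0 0",
  force=45,
)

```text
time_s: 4.05
tool_pos: [0.4922, -0.308, 0.1656]
tool_rot: [179.5, -0.8, -3.2]
force: [0.2, 0.0, 0.2]
grip_width: 0.0451
```

carry_out(
  increments="0.5 -0.003 -0.002 0.007 0.4 0.7 0; 0.5 0 0 0.003 0 0 0; 0.4 0 0 0 0 0 0; 0 0 0 0 0 0 0; 0 0 0 0 0 0 0; 0 0 0 0 0 0 0; 0 0 0 0 0 0 0; 0 0 0 0 0 0 0",
  force=45,
)

```text
time_s: 5.05
tool_pos: [0.4891, -0.3053, 0.1544]
tool_rot: [-180.0, -1.5, -3.2]
force: [0.5, 0.5, -0.8]
grip_width: 0.0157
```

carry_out(
  increments="0 0 0 -0.02 0 0 0; 0 0 0 -0.04 0 0 0; 0 0 0 -0.04 0 0 0; 0 0 0 -0.04 0 0 0; 0 0 0 0 0 0 0",
)

```text
time_s: 5.68
tool_pos: [0.4828, -0.3046, 0.2925]
tool_rot: [-179.7, -0.9, -3.2]
force: [0.0, -0.3, -4.9]
grip_width: 0.0156
```

```bash
python3 - <<'E'
from h import *
go(.7095,-.0243,.29,-85)
print(get_obs()['qpos'].round(1))
a=shot('side');b=shot('scene')
cv2.imwrite('pics/a1.png',cv2.resize(np.hstack([a['img'][100:310,120:400],b['img'][100:310,160:440]]),None,fx=1.42,fy=1.42))
E
```

```text
at [ 0.4828 -0.3046  0.2925] [-179.73   -0.94   -3.23] shift [ 0.2105 -0.2926  0.0074] turn [-0.9 -0.6 81.8] | after turn [-0.2595 -0.2503  0.0025] rows>=7.64 F [ 0.  -0.3 -4.9] w 0.0156 t 5.67
[ 43.3   9.  -14.9  94.8   1.7  75.8 -65. ]
```

View pics/a1.png

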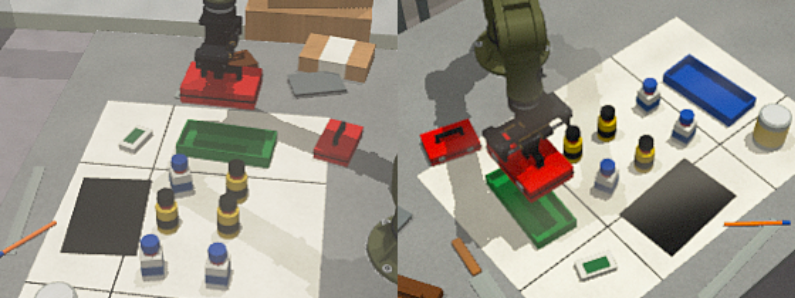

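carry_out(
  increments="0 0 0 0 0 0 -9.8; 0 0 0 0 0 0 -9.8; 0 0 0 0 0 0 -9.8; 0 0 0 0 0 0 -9.8; 0 0 0 0 0 0 -9.8; 0 0 0 0 0 0 -9.8; 0 0 0 0 0 0 -9.8; 0 0 0 0 0 0 -9.8; 0 0 0 0 0 0 -9.8; 0 0 0 0 0 0 -9.8; 0 0 0 0 0 0 0",
)

```text
time_s: 7.15
tool_pos: [0.4685, -0.297, 0.2546]
tool_rot: [-178.4, -2.5, 97.9]
force: [-0.8, -0.5, -4.5]
grip_width: 0.0155
```

```bash
python3 - <<'E'
from h import *
p=shot('wrist','w3.png')
go(.7095,-.0243,.29,94.65)
print(get_obs()['qpos'].round(1))
E
```

```text
at [ 0.4684 -0.297   0.2546] [-178.35   -2.5    97.86] shift [ 0.2384  0.2753 -0.033 ] turn [-1.7 -2.5  3.2] | after turn [ 0.2522  0.2625 -0.0354] rows>=4.41 F [-0.3  0.4 -5.2] w 0.0154 t 7.2
[ 50.5  11.3 -23.   97.2   3.4  75.3  34.8]
```

View pics/w3.png

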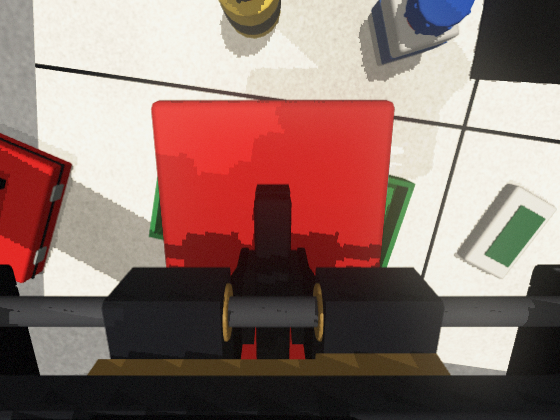

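carry_out(
  increments="0 0 0 -0.04 -1.6 -1 3; 0 0.05 0.052 -0.005 0 0 0; 0 0.05 0.052 -0.003 0 0 0; 0 0.05 0.052 -0.003 0 0 0; 0 0.05 0.052 -0.003 0 0 0; 0 0.04 0.04 -0.003 0 0 0; 0 0 0 -0.003 0 0 0",
)

```text
time_s: 8.07
tool_pos: [0.6807, -0.0634, 0.3093]
tool_rot: [-179.2, -1.8, 93.0]
force: [-0.4, 0.7, -3.2]
grip_width: 0.0156
```

```bash
python3 - <<'E'
from h import *
import pickle
go(.7095,-.0243,.29,94.65)
p=shot('wrist','w4.png');b=shot('scene','sc4.png');d=shot('side','sd4.png')
pickle.dump((p,b,d),open('v4.pkl','wb'))
go(.7095,-.0243,.29,94.65)
E
```

```text
at [ 0.6807 -0.0634  0.3093] [-179.19   -1.76   92.95] shift [0.037  0.0311 0.02  ] turn [-0.8 -1.8 -1.7] | after turn [0.0366 0.0319 0.0193] rows>=0.59 F [-0.4  0.7 -3.2] w 0.0156 t 8.07
at [ 0.6787 -0.0718  0.3102] [-179.15   -1.36   92.47] shift [0.0456 0.0331 0.0208] turn [-0.8 -1.4 -2.2] | after turn [0.0448 0.0345 0.0202] rows>=0.73 F [-0.8 -0.5 -4.2] w 0.0151 t 8.22
```

View pics/w4.png

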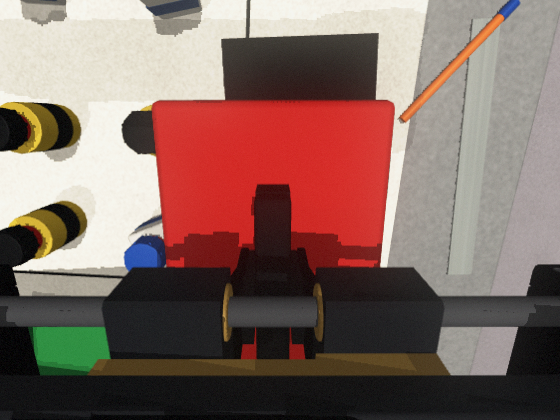

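```bash
python3 - <<'E'
from h import *
import pickle
from scipy.optimize import least_squares
ps,out=pickle.load(open('m0.pkl','rb'));p,b,d=pickle.load(open('v4.pkl','rb'))
S,D=ps['scene'],ps['side']
obs=[]
for q,bb in ((S,(312,208,403,284)),(D,(157,220,233,287))):
    im=q['img'].max(2);m=np.zeros_like(im);x0,y0,x1,y1=bb
    m[y0:y1,x0:x1]=(im[y0:y1,x0:x1]<105)
    n,l,st,c=cv2.connectedComponentsWithStats(m);k=1+np.argmax(st[1:,4])
    cn=max(cv2.findContours((l==k).astype(np.uint8),0,1)[0],key=cv2.contourArea)
    ap=cv2.approxPolyN(cn,4,ensure_convex=True)
    ap=ap.reshape(-1,2).astype(float);print(st[k],ap.tolist())
    obs.append((q,ap+0.0))
loc=np.array([[-.085,-.125],[.085,-.125],[.085,.125],[-.085,.125]])
def corners(v):
    c,s=np.cos(v[2]),np.sin(v[2]);xy=loc@np.array([[c,s],[-s,c]])+v[:2];return np.c_[xy,np.full(4,.004)]
def res(v,sel):
    r=[]
    for q,a in sel:
        P=np.array([proj(q,X) for X in corners(v)])
        for x in P: r.append(x-a[np.argmin(((a-x)**2).sum(1))])
    return np.concatenate(r)
for sel in (obs,obs[:1],obs[1:]):
    f=least_squares(res,[.7095,-.024,np.radians(4.6)],args=(sel,));print(f.x[:2].round(4),np.degrees(f.x[2]).round(2),np.abs(f.fun).max().round(2))
    C=corners(f.x);print('wrist proj',proj(p,C[2]).round(1),proj(p,C[3]).round(1))
print(atz(p,223,39,.004).round(4),atz(p,378,33,.004).round(4))
E
```

```text
[ 317  221   81   59 2317] [[398.0, 237.0], [353.0, 280.0], [316.0, 251.0], [361.0, 212.0]]
[ 163  225   63   58 2686] [[226.0, 226.0], [214.0, 283.0], [162.0, 277.0], [178.0, 225.0]]
[ 0.7093 -0.0224] 4.63 3.11
wrist proj [380.2  32. ] [222.7  37.5]
[ 0.7121 -0.0242] 5.19 1.22
wrist proj [381.4  33.2] [224.1  40.4]
[ 0.7067 -0.0201] 4.04 2.27
wrist proj [379.2  30.4] [221.4  34.1]
[0.6148 0.0939 0.004 ] [0.7817 0.108  0.004 ]
```

carry_out(
  increments="0 0.045 0.034 0.01 -0.6 0 -2.3; 0 0 0 0.04 0 0 0; 0 0 0 0.03 0 0 0; 0 0 0 0 0 0 0",
)

```text
time_s: 8.72
tool_pos: [0.7089, -0.0343, 0.2283]
tool_rot: [-179.7, -0.9, 93.7]
force: [-0.7, 0.2, -3.9]
grip_width: 0.0152
```

```bash
python3 - <<'E'
from h import *
go(.709,-.0235,.1234,95)
E
```

```text
at [ 0.7089 -0.0343  0.2283] [-179.71   -0.94   93.74] shift [0.009  0.0013 0.105 ] turn [-0.3 -0.9 -1.3] | after turn [0.0107 0.0011 0.1049] rows>=1.68 F [-0.7  0.2 -3.9] w 0.0152 t 8.72
```

carry_out(
  increments="0 0.012 0.001 0.04 0 0 -1.5; 0 0 0 0.03 0 0 0; 0 0 0 0 0 0 0; 0 0 0 0 0 0 0",
)

```text
time_s: 9.22
tool_pos: [0.7109, -0.0295, 0.1649]
tool_rot: [179.8, -0.6, 94.5]
force: [0.3, -0.4, -4.0]
grip_width: 0.0156
```

```bash
python3 - <<'E'
from h import *
go(.709,-.0235,.1234,95)
E
```

```text
at [ 0.7109 -0.0295  0.1649] [179.77  -0.59  94.55] shift [ 0.0057 -0.0016  0.0416] turn [ 0.2 -0.6 -0.5] | after turn [ 0.0061 -0.0014  0.0415] rows>=0.67 F [ 0.3 -0.4 -4. ] w 0.0156 t 9.22
```

carry_out(
  increments="0 0.0075 -0.0015 0.015 0 0 -0.6; 0 0 0 0.010 0 0 0; 0 0 0 0 0 0 0; 0 0 0 0 0 0 0",
)

```text
time_s: 9.72
tool_pos: [0.7104, -0.0218, 0.1423]
tool_rot: [179.5, -0.5, 95.1]
force: [-0.7, 0.5, -4.5]
grip_width: 0.0157
```

```bash
python3 - <<'E'
from h import *
go(.709,-.0235,.1234,95)
E
```

```text
at [ 0.7104 -0.0218  0.1423] [179.47  -0.53  95.12] shift [-0.0018 -0.0017  0.0189] turn [ 0.5 -0.5  0.1] | after turn [-0.0016 -0.0015  0.0189] rows>=0.30 F [-0.7  0.5 -4.5] w 0.0157 t 9.72
```

carry_out(
  increments="0 -0.002 -0.0015 0.01 0 0 0; 0 0 0 0.005 0 0 0; 0 0 0 0.003 0 0 0; 0 0 0 0.001 0 0 0; 0 0 0 0 0 0 0",
)

```text
time_s: 10.35
tool_pos: [0.7101, -0.0243, 0.124]
tool_rot: [179.3, -0.5, 95.1]
force: [-0.9, -0.2, -2.0]
grip_width: 0.0158
```

```bash
python3 - <<'E'
from h import *
go(.709,-.0235,.1234,95)
E
```

```text
at [ 0.7101 -0.0243  0.124 ] [179.34  -0.5   95.08] shift [ 0.0009 -0.0011  0.0006] turn [ 0.7 -0.5  0.1] | after turn [ 0.0009 -0.0011  0.0006] rows>=0.06 F [-0.9 -0.2 -2. ] w 0.0158 t 10.35
```

carry_out(
  increments="0 0.001 -0.001 0.001 0 0 0; 0.2 0 0 0 0 0 0; 0.4 0 0 0 0 0 0; 0.6 0 0 0 0 0 0; 0.8 0 0 0 0 0 0; 1 0 0 -0.02 0 0 0; 1 0 0 -0.05 0 0 0; 1 0 0 -0.06 0 0 0; 1 0 0 -0.05 0 0 0; 1 0 0 0 0 0 0",
)

```text
time_s: 11.6
tool_pos: [0.7077, -0.0241, 0.3163]
tool_rot: [178.8, -0.5, 95.2]
force: [0.5, 0.4, -0.3]
grip_width: 0.0852
```

```bash
python3 - <<'E'
from h import *
import pickle
go(.709,-.0235,.1234,95)
p=shot('wrist','w5.png');b=shot('scene');d=shot('side')
pickle.dump((p,b,d),open('v5.pkl','wb'))
cv2.imwrite('pics/a5.png',cv2.resize(np.hstack([d['img'][130:380,120:400],b['img'][90:340,200:480]]),None,fx=1.42,fy=1.42))
E
```

```text
at [ 0.7077 -0.0241  0.3163] [178.85  -0.49  95.16] shift [-0.0012 -0.0025  0.1929] turn [ 1.2 -0.5  0.2] | after turn [0.0004 0.0013 0.1929] rows>=3.09 F [ 0.5  0.4 -0.3] w 0.0852 t 11.6
```

View pics/a5.png

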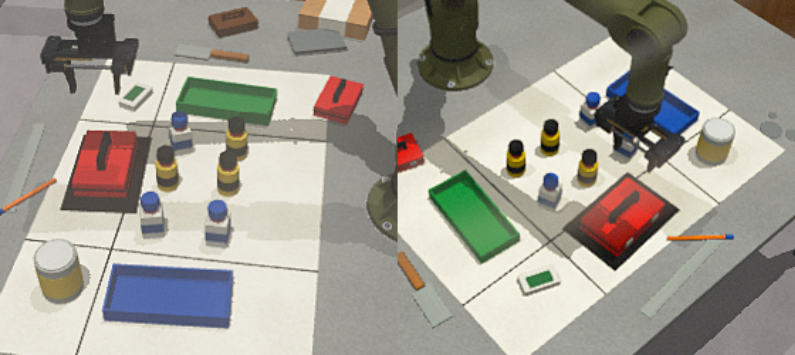

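View pics/w5.png

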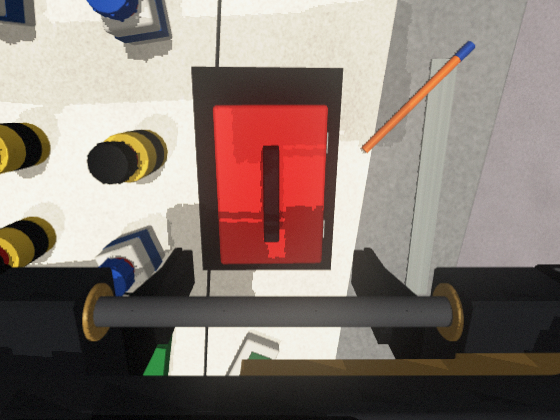

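```bash
python3 - <<'E'
from h import *
import pickle
p,b,d=pickle.load(open('v5.pkl','rb'))
C=np.array([atz(p,u,v,.049)[:2] for u,v in [(213,106),(328,105),(326,263),(218,265)]])
M=np.array([atz(p,u,v,.004)[:2] for u,v in [(193,68),(342,68),(331,269),(203,270)]])
for A in (C,M):
    e=A[0]-A[3]+A[1]-A[2];print(A.mean(0).round(4),np.degrees(np.arctan2(e[1],e[0])).round(2),np.linalg.norm(e)/2,np.linalg.norm(A[0]-A[1]))
E
```

```text
[ 0.7128 -0.0286] 95.58 0.1781984973112532 0.11786662563106105
[ 0.7082 -0.0236] 94.71 0.2485485113834272 0.16669639206565334
```

```bash
python3 - <<'E'
from h import *
go(.49,-.15,.33,95)
E
```

```text
at [ 0.7056 -0.0247  0.3087] [179.49  -0.53  95.16] shift [-0.1052 -0.2258 -0.0243] turn [ 0.5 -0.5  0.2] | after turn [-0.106  -0.2257 -0.0213] rows>=3.61 F [ 0.1  0.7 -0. ] w 0.0861 t 11.75
```

carry_out(
  increments="0 -0.026 -0.056 -0.008 0.5 -0.5 0; 0 -0.026 -0.056 -0.008 0 0 0; 0 -0.026 -0.056 -0.008 0 0 0; 0 -0.026 -0.056 -0.006 0 0 0; 0 0 0 0 0 0 0; 0 0 0 0 0 0 0",
)

```text
time_s: 12.5
tool_pos: [0.484, -0.1511, 0.3248]
tool_rot: [-178.7, -0.6, 95.0]
force: [-0.3, 0.4, 0.3]
grip_width: 0.0352
```

```bash
python3 - <<'E'
from h import *
import pickle
p=shot('wrist','w6.png');b=shot('scene');d=shot('side')
pickle.dump((p,b,d),open('v6.pkl','wb'))
go(.49,-.15,.33,95)
for n,q in (('w',p),('s',b),('d',d)):
  for t in ('resin_1_cap','hardener_1_cap','resin_1','hardener_1'):
    try:
      for m in masks_of(t,q):
        if m['confidence']>.3: 
            ys,xs=np.nonzero(m['pixels']);print(n,t,round(m['confidence'],2),np.round(m['bbox']).astype(int).tolist(),xs.mean().round(1),ys.mean().round(1))
    except Exception as e: print(e)
E
```

```text
at [ 0.485  -0.1505  0.3251] [-178.75   -0.64   95.13] shift [ 0.0001  0.005  -0.005 ] turn [-1.3 -0.6  0.1] | after turn [ 0.0001  0.0051 -0.0049] rows>=0.12 F [ 0.4  0.1 -0.6] w 0.0228 t 12.65
w hardener_1_cap 0.55 [424, 0, 558, 176] 496.1 88.3
w resin_1 0.96 [336, 11, 406, 78] 371.7 45.0
w resin_1 0.66 [205, 3, 260, 70] 228.0 36.9
w resin_1 0.64 [193, 129, 246, 182] 219.5 155.8
w hardener_1 0.78 [316, 140, 371, 200] 344.1 169.6
s resin_1_cap 0.55 [307, 179, 312, 186] 309.0 181.4
s hardener_1_cap 0.69 [358, 176, 372, 187] 363.2 181.9
s resin_1 0.74 [274, 192, 293, 215] 282.7 201.8
s resin_1 0.68 [324, 194, 339, 221] 332.8 208.3
s resin_1 0.63 [298, 181, 313, 200] 306.9 190.4
s resin_1 0.6 [300, 210, 313, 224] 307.1 217.4
s hardener_1 0.89 [327, 155, 346, 182] 335.8 167.6
s hardener_1 0.83 [350, 178, 370, 202] 361.6 190.8
d hardener_1_cap 0.71 [191, 317, 284, 362] 238.6 337.9
d hardener_1_cap 0.52 [220, 265, 233, 279] 225.5 271.5
d hardener_1_cap 0.35 [230, 234, 243, 246] 236.7 238.9
d resin_1 0.91 [234, 235, 245, 265] 237.2 249.1
d resin_1 0.74 [278, 212, 293, 244] 287.2 226.8
d resin_1 0.67 [275, 238, 292, 270] 280.9 252.4
d hardener_1 0.91 [237, 208, 254, 236] 247.2 224.2
d hardener_1 0.72 [266, 269, 280, 304] 273.5 288.8
d hardener_1 0.59 [214, 262, 237, 297] 226.7 281.7
```

View pics/w6.png

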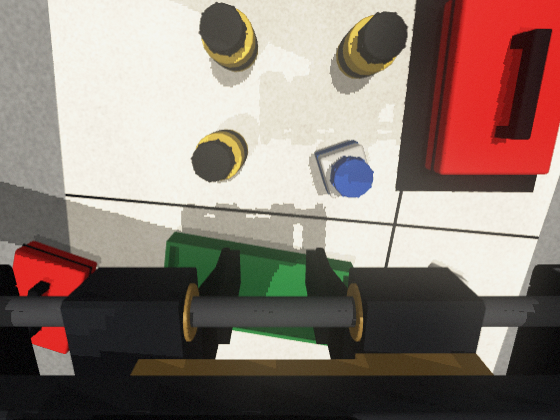

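```bash
python3 - <<'E'
from h import *
import pickle
p,b,d=pickle.load(open('v6.pkl','rb'))
s=lambda u,v:(b,160+u/3.2,140+v/3.2)
dd=lambda u,v:(d,130+u/2.8,160+v/2.8)
for n,w,sc,sd in (('Ra',(212,160),(396,162),(438,154)),('Ha',(352,177),(473,238),(326,146)),('Rb',(223,29),(474,118),(422,220)),('Rc',(383,37),(561,186),(299,212))):
    print(n,atz(p,*w,.105).round(4),'w+s',tri([(p,*w),s(*sc)]).round(4),'all',tri([(p,*w),s(*sc),dd(*sd)]).round(4))
# gtray corners
for c in [(170,233),(353,263)]: print('gt near-ish rim',atz(p,*c,.035).round(4))
E
```

```text
Ra [ 0.4202 -0.1211  0.105 ] w+s [ 0.4219 -0.1199  0.1072] all [ 0.42   -0.1205  0.1073]
Ha [ 0.5524 -0.1251  0.105 ] w+s [ 0.5542 -0.1242  0.1026] all [ 0.5526 -0.1245  0.1026]
Rb [ 0.4254 -0.0099  0.105 ] w+s [ 0.4264 -0.0079  0.1026] all [ 0.4244 -0.0092  0.1043]
Rc [ 0.5599 -0.0048  0.105 ] w+s [ 0.5624 -0.0015  0.1005] all [ 0.5608 -0.0038  0.1047]
gt near-ish rim [ 0.3586 -0.2263  0.035 ]
gt near-ish rim [ 0.5865 -0.2443  0.035 ]
```

```bash
python3 - <<'E'
from h import *
go(.5526,-.1247,.20,95)
E
```

```text
at [ 0.4843 -0.1514  0.3259] [-178.79   -0.56   95.03] shift [0.0194 0.073  0.1246] turn [-1.2 -0.6  0. ] | after turn [0.0207 0.0703 0.1259] rows>=1.99 F [-0.6  0.2 -0.7] w 0.0005 t 13.25
```

carry_out(
  increments="0 0.01 0.036 0.03 -1.2 -0.6 0; 0 0.01 0.035 0.04 0 0 0; 0 0 0 0.03 0 0 0; 0 0 0 0.01 0 0 0; 0 0 0 0 0 0 0",
)

```text
time_s: 13.88
tool_pos: [0.5557, -0.1263, 0.2143]
tool_rot: [179.7, 0.2, 94.8]
force: [-0.4, -0.3, -0.1]
grip_width: 0.0006
```

```bash
python3 - <<'E'
from h import *
go(.5526,-.1247,.180,95)
E
```

```text
at [ 0.5557 -0.1263  0.2143] [179.75   0.2   94.84] shift [ 0.002  -0.0031  0.0343] turn [ 0.3  0.2 -0.2] | after turn [ 0.0019 -0.0029  0.0343] rows>=0.55 F [-0.4 -0.3 -0.1] w 0.0006 t 13.88
```

carry_out(
  increments="0 0.001 -0.0015 0.025 0 0 0; 0 0 0 0.008 0 0 0; 0 0 0 0.006 0 0 0; 0 0 0 0.005 0 0 0; 0 0 0 0.004 0 0 0",
)

```text
time_s: 14.5
tool_pos: [0.5578, -0.1277, 0.1726]
tool_rot: [179.1, 0.5, 94.7]
force: [-1.5, 1.4, 6.8]
grip_width: -0.0001
```

carry_out(
  increments="0 0.001 -0.003 -0.004 0.6 0.5 0; 0 0.001 -0.002 0.007 0 0 0; 0 0 -0.001 0.007 0 0 0; 0 0 0 0.007 0 0 0",
)

```text
time_s: 15.0
tool_pos: [0.5567, -0.1262, 0.1661]
tool_rot: [179.1, 0.3, 94.7]
force: [-15.2, 3.9, 60.2]
grip_width: 0.0005
```

```bash
python3 - <<'E'
from h import *
go(.5526,-.1247,.166,95)
E
```

```text
at [ 0.5567 -0.1262  0.1661] [179.1    0.31  94.68] shift [ 0.0018 -0.004  -0.    ] turn [ 0.9  0.3 -0.3] | after turn [ 0.0019 -0.004   0.0001] rows>=0.08 F [-15.2   3.9  60.2] w 0.0005 t 15.0
```

carry_out(
  increments="0 0 0 -0.006 0 0 0; 0 0 0 -0.03 0 0 0; 0 0 0 -0.03 0 0 0; 0 0 0 0 0 0 0",
)

```text
time_s: 15.5
tool_pos: [0.5555, -0.1254, 0.2342]
tool_rot: [179.0, 0.4, 94.7]
force: [0.2, -1.2, 0.0]
grip_width: 0.0005
```

```bash
python3 - <<'E'
from h import *
go(.561,-.004,.190,95)
b=shot('scene');d=shot('side')
cv2.imwrite('pics/a7.png',cv2.resize(np.hstack([d['img'][190:320,180:320],b['img'][140:270,250:390]]),None,fx=2.8,fy=2.8,interpolation=2))
E
```

```text
at [ 0.5555 -0.1254  0.2342] [179.04   0.36  94.71] shift [0.1209 0.0147 0.0437] turn [ 1.   0.4 -0.3] | after turn [0.1205 0.016  0.0442] rows>=1.93 F [ 0.2 -1.2  0. ] w 0.0005 t 15.5
```

View pics/a7.png

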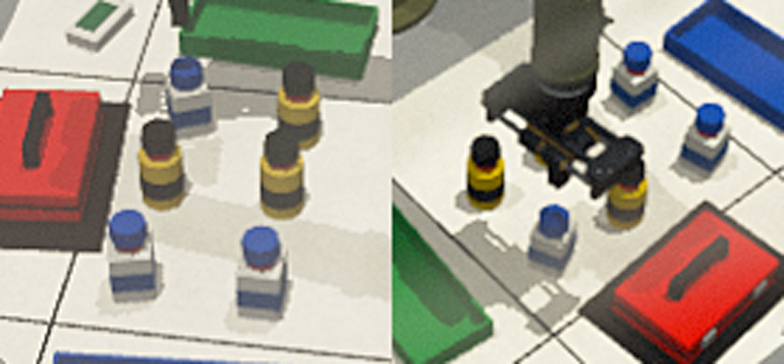

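The left crop shows the cap of H_a at (187,75) down, with no red neck visible. Next is resin Rc.

carry_out(
  increments="0 0.06 0.004 0 1 0.4 0; 0 0.06 0.006 0 0 0 0; 0 0 0 0.025 0 0 0; 0 0 0 0.015 0 0 0; 0 0 0 0 0 0 0",
)

```text
time_s: 16.23
tool_pos: [0.5501, -0.003, 0.1823]
tool_rot: [-179.0, -0.3, 94.5]
force: [-0.4, -0.8, -0.2]
grip_width: 0.0004
```

```bash
python3 - <<'E'
from h import *
go(.561,-.004,.180,95)
E
```

```text
at [ 0.5501 -0.003   0.1823] [-179.03   -0.32   94.53] shift [-0.0019  0.0109  0.0021] turn [-1.  -0.3 -0.5] | after turn [-0.0019  0.0108  0.0023] rows>=0.17 F [-0.4 -0.8 -0.2] w 0.0004 t 16.23
```

carry_out(
  increments="0 -0.001 0.011 -0.004 -0.8 0 0; 0 0 0 0 0 0 0; 0 0 0 0.008 0 0 0; 0 0 0 0.004 0 0 0; 0 0 0 0.004 0 0 0; 0 0 0 0.004 0 0 0",
)

```text
time_s: 16.98
tool_pos: [0.5641, -0.0056, 0.1691]
tool_rot: [179.8, -0.2, 94.3]
force: [-1.7, -0.2, 5.9]
grip_width: 0.0006
```

```bash
python3 - <<'E'
from h import *
go(.561,-.004,.166,95)
E
```

```text
at [ 0.5641 -0.0056  0.1691] [179.83  -0.21  94.27] shift [ 0.0018 -0.003   0.0031] turn [ 0.2 -0.2 -0.7] | after turn [ 0.0018 -0.003   0.0031] rows>=0.07 F [-1.7 -0.2  5.9] w 0.0006 t 16.98
```

carry_out(
  increments="0 0.001 -0.001 0.004 0 0 0; 0 0 0 0.003 0 0 0; 0 0 0 0.003 0 0 0",
)

```text
time_s: 17.35
tool_pos: [0.5663, -0.0051, 0.1666]
tool_rot: [179.4, 0.1, 94.2]
force: [-4.3, 0.1, 17.6]
grip_width: 0.0001
```

carry_out(
  increments="0 0 -0.001 0.003 0 0 0; 0 0 0 0.003 0 0 0",
)

```text
time_s: 17.6
tool_pos: [0.5683, -0.0049, 0.1672]
tool_rot: [179.0, 0.2, 94.2]
force: [-4.4, -0.5, 16.9]
grip_width: 0.0005
```

carry_out(
  increments="0 0 0 -0.006 0 0 0; 0 0 0 -0.03 0 0 0; 0 0 0 0 0 0 0",
)

```text
time_s: 17.98
tool_pos: [0.5677, -0.0046, 0.2046]
tool_rot: [178.9, 0.2, 94.2]
force: [0.5, -0.7, -0.5]
grip_width: 0.0001
```

```bash
python3 - <<'E'
from h import *
go(.565,.137,.190,95)
d=shot('side')
cv2.imwrite('pics/a8.png',cv2.resize(d['img'][200:320,180:320],None,fx=5,fy=5,interpolation=2))
E
```

```text
at [ 0.5677 -0.0046  0.2046] [178.9    0.24  94.24] shift [0.1415 0.0075 0.0141] turn [ 1.1  0.2 -0.8] | after turn [0.1413 0.0097 0.0146] rows>=2.26 F [ 0.5 -0.7 -0.5] w 0.0001 t 17.98
```

View pics/a8.png

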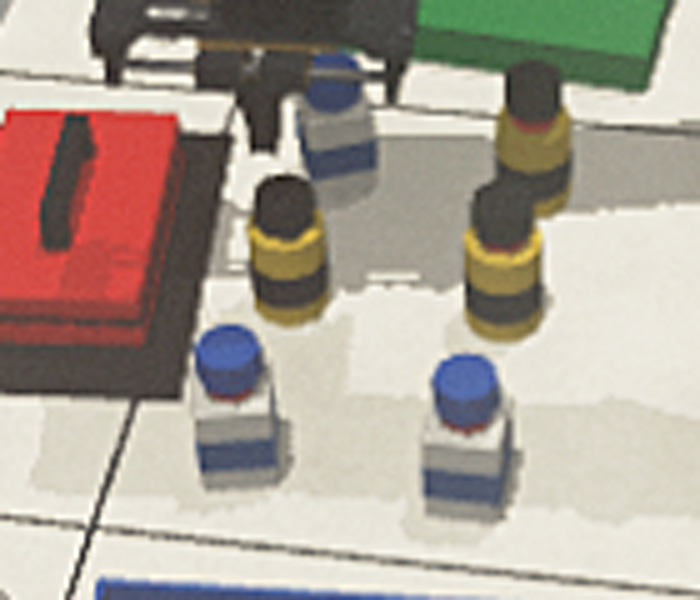

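The crop shows Rc at (285,210) and H_a home. The other four still show red necks. Next is hardener Hc.

carry_out(
  increments="0 0.048 0.003 0 1 0 0; 0 0.048 0.002 0 0 0 0; 0 0.045 0.002 0 0 0 0; 0 0 0 0 0 0 0; 0 0 0 0.015 0 0 0; 0 0 0 0 0 0 0",
)

```text
time_s: 18.77
tool_pos: [0.5599, 0.1354, 0.1785]
tool_rot: [-179.2, 0.3, 93.9]
force: [-0.5, -1.1, 0.3]
grip_width: 0.0002
```

```bash
python3 - <<'E'
from h import *
go(.565,.137,.180,95)
E
```

```text
at [0.5599 0.1354 0.1785] [-179.23    0.34   93.92] shift [ 0.0013  0.0052 -0.0016] turn [-0.8  0.3 -1.1] | after turn [ 0.0012  0.0053 -0.0015] rows>=0.10 F [-0.5 -1.1  0.3] w 0.0002 t 18.77
```

carry_out(
  increments="0 0.001 0.004 0 -0.5 0.3 0; 0 0 -0.001 0.004 0 0 0; 0 0 -0.001 0.004 0 0 0; 0 0 -0.001 0.004 0 0 0; 0 0 -0.001 0.004 0 0 0",
)

```text
time_s: 19.4
tool_pos: [0.5633, 0.1343, 0.166]
tool_rot: [179.8, 0.0, 93.6]
force: [-3.0, -1.0, 21.5]
grip_width: 0.0005
```

```bash
python3 - <<'E'
from h import *
go(.565,.137,.166,95)
E
```

```text
at [0.5633 0.1343 0.166 ] [1.798e+02 2.000e-02 9.361e+01] shift [0.0026 0.0019 0.    ] turn [ 0.2  0.  -1.4] | after turn [0.0026 0.002  0.    ] rows>=0.13 F [-3.  -1.  21.5] w 0.0005 t 19.4
```

Home (z 0.166, 21 N). Next is Hb.

carry_out(
  increments="0 0 0 0.002 0 0 0; 0 0 0 -0.006 0 0 0; 0 0 0 -0.03 0 0 0; 0 0 -0.047 0 0 0 -1; 0 0 -0.047 0 0 0 0; 0 0 -0.047 0 0 0 0; 0 0 0 0 0 0 0; 0 0 0 0 0 0 0",
)

```text
time_s: 20.4
tool_pos: [0.4207, 0.1225, 0.2032]
tool_rot: [179.4, 0.1, 94.4]
force: [0.5, -0.5, 0.1]
grip_width: 0.0007
```

```bash
python3 - <<'E'
from h import *
go(.423,.142,.180,95)
d=shot('side')
cv2.imwrite('pics/a9.png',cv2.resize(d['img'][200:320,180:320],None,fx=5,fy=5,interpolation=2))
E
```

```text
at [0.4207 0.1225 0.2032] [1.7944e+02 1.2000e-01 9.4430e+01] shift [0.0193 0.0036 0.0232] turn [ 0.6  0.1 -0.6] | after turn [0.0192 0.004  0.0232] rows>=0.37 F [ 0.5 -0.5  0.1] w 0.0007 t 20.4
```

View pics/a9.png

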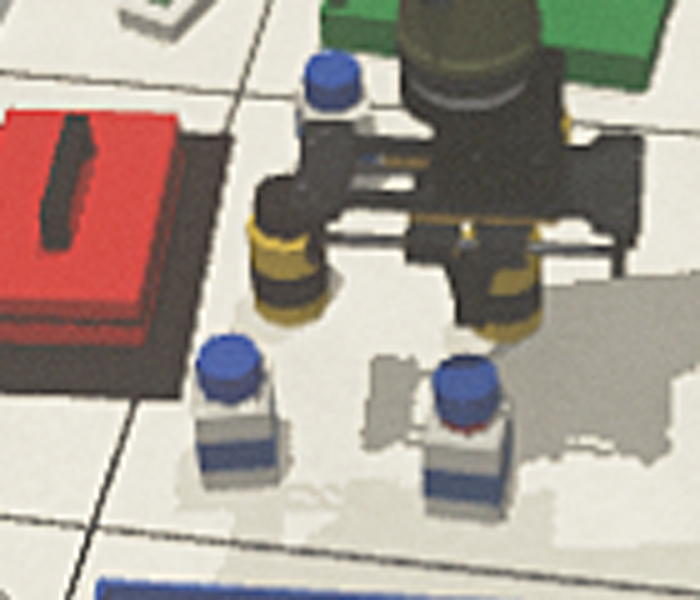

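Hc, at crop (230,370), is home with no red showing. I'll press Hb.

carry_out(
  increments="0 0.02 0.004 0 0.6 0 -0.6; 0 0 0 0.01 0 0 0; 0 0 0 0.012 0 0 0; 0 0 0 0 0 0 0",
)

```text
time_s: 20.95
tool_pos: [0.4251, 0.1423, 0.1787]
tool_rot: [-179.8, -0.1, 95.0]
force: [-0.1, -0.4, 0.3]
grip_width: 0.0004
```

```bash
python3 - <<'E'
from h import *
go(.423,.142,.180,95)
E
```

```text
at [0.4251 0.1423 0.1787] [-1.7978e+02 -6.0000e-02  9.4950e+01] shift [-0.0001 -0.0022 -0.0013] turn [-0.2 -0.1 -0. ] | after turn [-0.0001 -0.0021 -0.0013] rows>=0.03 F [-0.1 -0.4  0.3] w 0.0004 t 20.95
```

carry_out(
  increments="0 0 -0.003 0.004 0 0 0; 0 0 -0.001 0.004 0 0 0; 0 0 0 0.004 0 0 0; 0 0 0 0.004 0 0 0",
)

```text
time_s: 21.45
tool_pos: [0.4229, 0.1419, 0.166]
tool_rot: [180.0, -0.0, 94.9]
force: [-7.8, -2.1, 34.0]
grip_width: 0.0003
```

carry_out(
  increments="0 0 0 -0.006 0 0 0; 0 0 0 -0.03 0 0 0; 0 -0.05 -0.002 0 0 0 0; 0 -0.05 -0.003 0 0 0 0; 0 -0.05 -0.003 0 0 0 0; 0 0 0 0 0 0 0; 0 0 0 0 0 0 0",
)

```text
time_s: 22.32
tool_pos: [0.4277, -0.0122, 0.2046]
tool_rot: [179.7, 0.1, 94.9]
force: [-0.1, 1.0, -0.7]
grip_width: 0.0001
```

```bash
python3 - <<'E'
from h import *
go(.425,-.009,.180,95)
d=shot('side')
cv2.imwrite('pics/a10.png',cv2.resize(d['img'][200:320,180:320],None,fx=5,fy=5,interpolation=2))
E
```

```text
at [ 0.4277 -0.0122  0.2046] [1.797e+02 1.000e-01 9.494e+01] shift [ 0.0035 -0.0026  0.0246] turn [ 0.3  0.1 -0.1] | after turn [ 0.0035 -0.0024  0.0246] rows>=0.39 F [-0.1  1.  -0.7] w 0.0001 t 22.32
```

View pics/a10.png

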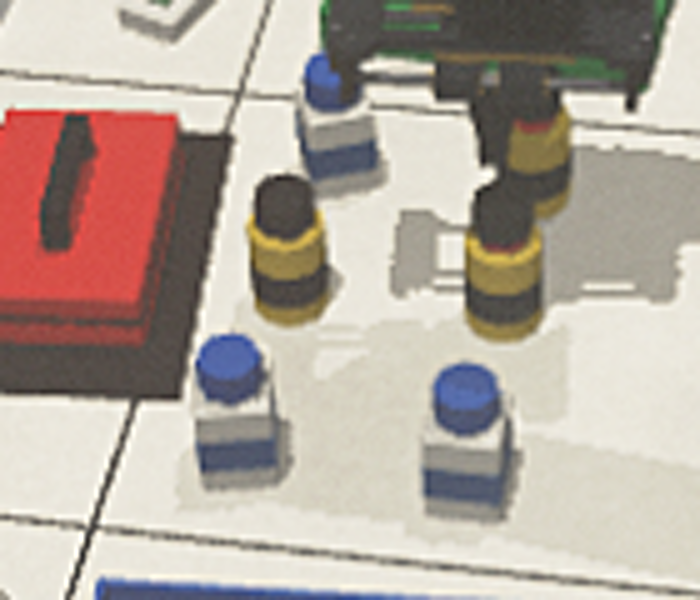

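Hb, at (466,395), is home. On to Rb.

carry_out(
  increments="0 0.003 -0.002 0.01 0.3 0 0; 0 0 -0.001 0.015 0 0 0; 0 0 0 0.005 0 0 0; 0 0 0 0.004 0 0 0; 0 0 0 0.004 0 0 0",
)

```text
time_s: 23.0
tool_pos: [0.4249, -0.0069, 0.1659]
tool_rot: [-180.0, 0.2, 95.3]
force: [-7.7, 0.1, 33.9]
grip_width: 0.0004
```

```bash
python3 - <<'E'
from h import *
go(.425,-.009,.166,95)
E
```

```text
at [ 0.4249 -0.0069  0.1659] [-179.96    0.21   95.31] shift [-0.0021 -0.0001 -0.0001] turn [-0.   0.2  0.3] | after turn [-0.0021 -0.     -0.0001] rows>=0.03 F [-7.7  0.1 33.9] w 0.0004 t 23.0
```

Home. Next is Ra.

carry_out(
  increments="0 0 0 -0.006 0 0 0; 0 0 0 -0.03 0 0 0; 0 -0.055 0.005 0 0 0 0; 0 -0.055 0.004 0 0 0 0; 0 0 0 0 0 0 0; 0 0 0 0 0 0 0; 0 0 0 0.015 0 0 0",
)

```text
time_s: 23.88
tool_pos: [0.4467, -0.1154, 0.1882]
tool_rot: [179.8, 0.2, 95.7]
force: [0.7, 0.4, 0.6]
grip_width: 0.0005
```

```bash
python3 - <<'E'
from h import *
go(.420,-.1208,.180,95)
E
```

```text
at [ 0.4467 -0.1154  0.1882] [179.82   0.24  95.67] shift [-0.0027 -0.0271  0.0082] turn [0.2 0.2 0.7] | after turn [-0.003  -0.0271  0.0082] rows>=0.43 F [0.7 0.4 0.6] w 0.0005 t 23.88
```

carry_out(
  increments="0 -0.003 -0.026 -0.003 0 0 0.6; 0 0 -0.001 0 0 0 0; 0 0 0 0 0 0 0; 0 0 0 0.006 0 0 0",
)

```text
time_s: 24.38
tool_pos: [0.4194, -0.1169, 0.1814]
tool_rot: [180.0, 0.1, 95.5]
force: [0.9, 0.1, -0.2]
grip_width: 0.0005
```

```bash
python3 - <<'E'
from h import *
go(.420,-.1208,.180,95)
E
```

```text
at [ 0.4194 -0.1169  0.1814] [1.7998e+02 1.2000e-01 9.5470e+01] shift [-0.004   0.0002  0.0014] turn [0.  0.1 0.5] | after turn [-0.004   0.0003  0.0014] rows>=0.06 F [ 0.9  0.1 -0.2] w 0.0005 t 24.38
```

carry_out(
  increments="0 -0.004 0 0.004 0 0 0; 0 0 0 0.005 0 0 0; 0 0 0 0.004 0 0 0; 0 0 0 0.004 0 0 0; 0 0 0 0.003 0 0 0",
)

```text
time_s: 25.0
tool_pos: [0.4239, -0.1218, 0.1665]
tool_rot: [179.7, 0.3, 95.5]
force: [-7.3, 2.6, 31.7]
grip_width: 0.0005
```

carry_out(
  increments="0 0 0 -0.006 0 0 0; 0.9 0 0 -0.05 0 0 0; 0.9 0 0 -0.06 0 0 0; 0.9 0 0 0 0 0 10.5; 0.9 0 0 0 0 0 10.5; 0.9 0 0 0 0 0 10.5; 0.9 0 0 0 0 0 10.5; 0.9 0 0 0 0 0 10.5; 0.9 0 0 0 0 0 10.5; 0.9 0 0 0 0 0 10.5; 0.9 0 0 0 0 0 10.5; 0.9 0 0 0 0 0 10.5; 0.9 0 0 0 0 0 0",
)

```text
time_s: 26.62
tool_pos: [0.4248, -0.1228, 0.2831]
tool_rot: [179.9, -0.3, -1.2]
force: [1.3, 0.5, -0.5]
grip_width: 0.0784
```

```bash
python3 - <<'E'
from h import *
import pickle
go(.420,-.1208,.180,0)
print(get_obs()['qpos'].round(1))
p=shot('wrist','w11.png');b=shot('scene');d=shot('side')
pickle.dump((p,b,d),open('v11.pkl','wb'))
cv2.imwrite('pics/a11.png',cv2.resize(b['img'][130:290,200:420],None,fx=3.5,fy=3.5,interpolation=2))
cv2.imwrite('pics/b11.png',cv2.resize(d['img'][160:370,150:350],None,fx=2.8,fy=2.8,interpolation=2))
E
```

```text
at [ 0.4248 -0.1228  0.2831] [179.91  -0.25  -1.22] shift [-0.0053 -0.002   0.1031] turn [ 0.1 -0.3 -1.2] | after turn [-0.0048 -0.002   0.1031] rows>=1.65 F [ 1.3  0.5 -0.5] w 0.0784 t 26.62
[ 46.   -6.7 -30.7 110.8  -3.5  74.8 -74.8]
```

View pics/w11.png

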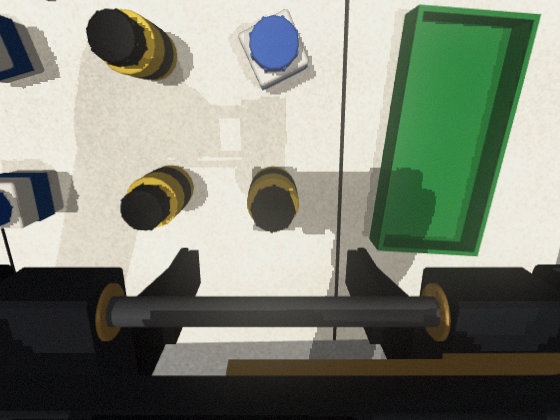

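View pics/a11.png

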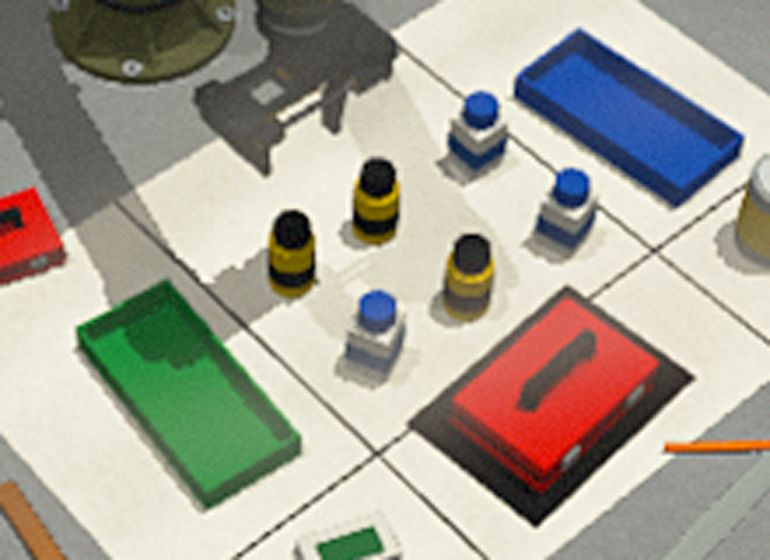

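View pics/b11.png

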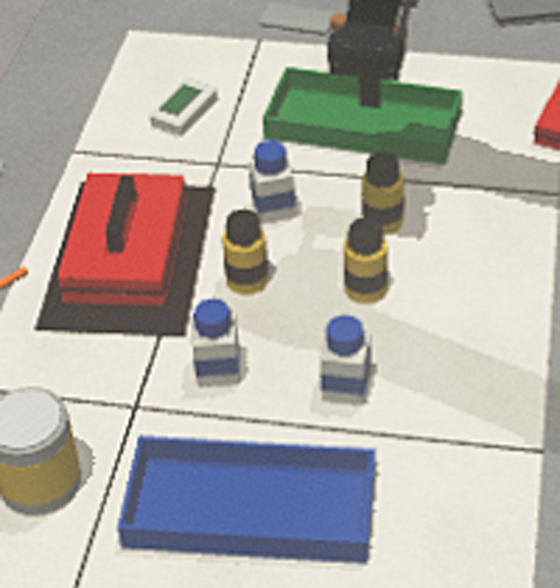

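```bash
python3 - <<'E'
from h import *
import pickle
from scipy.optimize import least_squares
p,b,d=pickle.load(open('v11.pkl','rb'))
B=lambda u,v:(b,200+u/3.5,130+v/3.5)
S=lambda u,v:(d,150+u/2.8,160+v/2.8)
W=lambda u,v:(p,u,v)
def fit(obs,x0,z=.035):
    loc=np.array([[.12,.056],[.12,-.056],[-.12,-.056],[-.12,.056]])
    def f(v):
        c,s=np.cos(v[2]),np.sin(v[2]);r=[]
        for (q,u,w),k in obs:
            X=[v[0]+c*loc[k,0]-s*loc[k,1],v[1]+s*loc[k,0]+c*loc[k,1],z]
            r.append((proj(q,X)-[u,w])/q['fx'])
        return np.concatenate(r)
    r=least_squares(f,x0,loss='soft_l1',f_scale=.003)
    print(r.x[:2].round(4),np.degrees(r.x[2]).round(2),(r.fun.reshape(-1,2)*500).round(1).tolist())
# 0:+x+y 1:+x-y 2:-x-y 3:-x+y
g=[(W(420,6),0),(W(540,14),1),(W(473,256),2),(B(166,282),3),(B(78,328),2),(B(300,438),0),(S(286,70),1),(S(462,90),2)]
fit(g,[.47,-.305,-.08]); fit(g[:3],[.47,-.305,-.08]); fit(g[3:],[.47,-.305,-.08])
bl=[(B(578,30),3),(B(742,138),0),(B(516,82),2),(S(140,437),1),(S(375,450),2)]
bl=[(B(578,30),3),(B(742,138),0),(B(516,82),2),(S(140,437),1),(S(375,450),2)]
fit(bl,[.49,.31,.07])
# bottles: cap top z .096
for n,c in dict(Ra=(274,208),Rb=(146,208),Rc=(115,37),Ha=(275,42)).items(): print(n,atz(p,*c,.096).round(4))
for n,c,e in (('Ra',(293,222),(383,165)),('Rb',(378,169),(366,231)),('Rc',(472,245),(242,223)),('Ha',(378,302),(270,153)),('Hb',(481,103),(345,328)),('Hc',(571,180),(212,311))):
    print(n,tri([B(*c),S(*e)]).round(4))
# Ha yaw: body top square corners in wrist z .07
print([atz(p,u,v,.07).round(4)[:2].tolist() for u,v in [(240,47),(266,88),(308,64)]])
E
python3 - <<'E'
import cv2
i=cv2.imread('pics/w11.png');cv2.imwrite('pics/w11c.png',cv2.resize(i[0:100,0:330],None,fx=2.4,fy=2.4,interpolation=2))
E
```

```text
[ 0.4685 -0.3014] -5.84 [[-1.7, -4.7], [0.7, 0.9], [0.9, 0.9], [0.1, -2.5], [-1.3, -1.8], [-0.6, -1.5], [-0.9, -1.3], [-0.6, 0.6]]
[ 0.4683 -0.3014] -5.83 [[-1.8, -4.4], [0.6, 1.2], [0.9, 1.1]]
[ 0.472  -0.3039] -5.98 [[0.3, -1.6], [-1.2, -0.9], [-0.5, -0.5], [-1.6, -1.8], [-1.5, 0.2]]
[0.4945 0.309 ] 2.82 [[-0.2, -1.8], [-0.1, -0.9], [-1.1, -3.1], [-1.2, -1.4], [-1.0, -0.0]]
Ra [ 0.423  -0.1244  0.096 ]
Rb [ 0.4254 -0.013   0.096 ]
Rc [ 0.5603 -0.0073  0.096 ]
Ha [ 0.554  -0.1279  0.096 ]
Ra [ 0.4186 -0.1197  0.0907]
Rb [ 0.4222 -0.0054  0.0919]
Rc [ 0.5608 -0.0011  0.0914]
Ha [ 0.553  -0.1231  0.0919]
Hb [0.4235 0.1424 0.0926]
Hc [0.5645 0.137  0.0929]
[[0.5553, -0.099], [0.5227, -0.1197], [0.541, -0.1556]]
```

View pics/w11c.png

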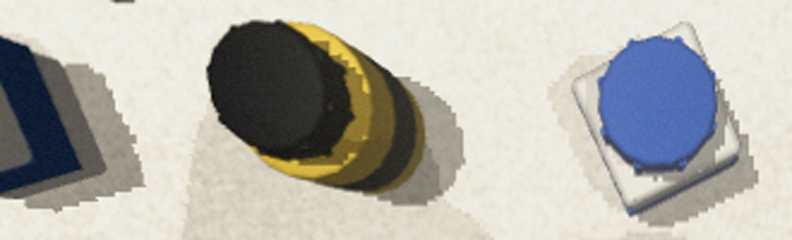

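carry_out(
  increments="0.95 -0.003 0.001 0.05 0 0 3; 0.95 0 0 0.05 0 0 0; 0.95 0 0 0.04 0 0 0; 0.95 0 0 0.01 0 0 0; 0.95 0 0 0 0 0 0",
)

```text
time_s: 27.4
tool_pos: [0.4247, -0.1247, 0.1316]
tool_rot: [179.8, -0.6, -3.7]
force: [0.0, -1.0, 0.2]
grip_width: 0.0825
```

```bash
python3 - <<'E'
from h import *
go(.421,-.122,.108,-5)
E
```

```text
at [ 0.4247 -0.1247  0.1316] [179.81  -0.57  -3.71] shift [-0.0041 -0.0026  0.0236] turn [ 0.2 -0.6  1.3] | after turn [-0.0039 -0.0024  0.0236] rows>=0.38 F [ 0.  -1.   0.2] w 0.0825 t 27.4
```

carry_out(
  increments="0.95 -0.004 -0.003 0.022 0 -0.5 1.3; 0.95 0 0 0 0 0 0; 0.9 0 0 0 0 0 0; 0 0 0 0 0 0 0; 0 0 0 0 0 0 0; 0 0 0 0 0 0 0; 0 0 0 0 0 0 0",
  force=30,
)

```text
time_s: 28.28
tool_pos: [0.4268, -0.1237, 0.1171]
tool_rot: [179.5, -0.8, -4.9]
force: [0.8, -0.2, -1.2]
grip_width: 0.0488
```

```bash
python3 - <<'E'
from h import *
go(.540,-.309,.250,-5.5)
E
```

```text
at [ 0.4268 -0.1237  0.1171] [179.54  -0.83  -4.95] shift [ 0.1307  0.1759 -0.1296] turn [ 0.5 -0.8  0.5] | after turn [ 0.1305  0.1736 -0.1329] rows>=2.81 F [ 0.8 -0.2 -1.2] w 0.0488 t 28.27
```

carry_out(
  increments="0 0 0 -0.03 0 0 0; 0 0 0 -0.05 0 0 0; 0 0 0 -0.05 0.5 -0.8 0.5; 0 0.043 0.058 -0.01 0 0 0; 0 0.043 0.058 0 0 0 0; 0 0.043 0.056 0 0 0 0; 0 0 0 0 0 0 0",
)

```text
time_s: 29.15
tool_pos: [0.5226, -0.2861, 0.2554]
tool_rot: [180.0, 0.3, -5.4]
force: [-0.5, 1.1, -3.2]
grip_width: 0.0488
```

```bash
python3 - <<'E'
from h import *
go(.540,-.309,.1221,-5.5)
p=shot('wrist','w12.png')
b=shot('scene');d=shot('side')
cv2.imwrite('pics/a12.png',cv2.resize(np.hstack([d['img'][140:320,170:340],b['img'][140:320,200:370]]),None,fx=2.3,fy=2.3,interpolation=2))
go(.540,-.309,.1221,-5.5)
E
```

```text
at [ 0.5226 -0.2861  0.2554] [179.98   0.29  -5.36] shift [0.0201 0.0211 0.1333] turn [0.  0.3 0.1] | after turn [0.0195 0.0211 0.1333] rows>=2.13 F [-0.5  1.1 -3.2] w 0.0488 t 29.15
at [ 0.5224 -0.28    0.2572] [-179.98    0.25   -4.97] shift [0.0207 0.0274 0.135 ] turn [-0.   0.3  0.5] | after turn [0.0203 0.0272 0.1351] rows>=2.16 F [-0.1 -0.2 -2.2] w 0.0494 t 29.3
```

View pics/a12.png

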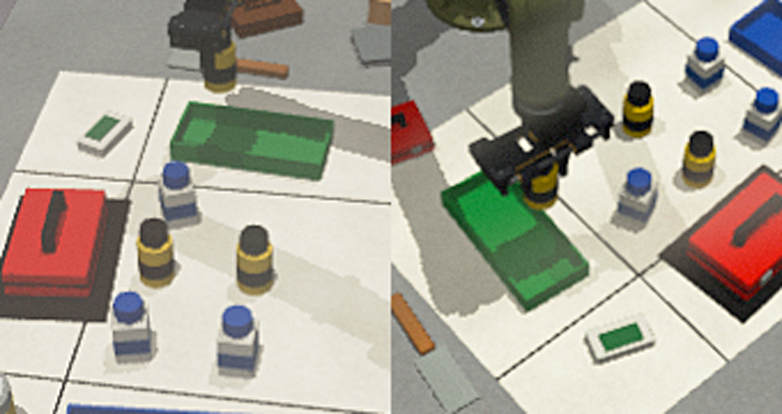

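View pics/w12.png

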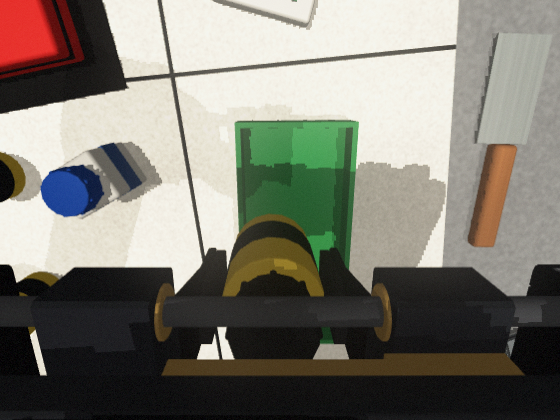

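carry_out(
  increments="0 0.021 0.028 0.02 0 0 0.4; 0 0 0 0.04 0 0 0; 0 0 0 0.03 0 0 0; 0 0 0 0 0 0 0",
)

```text
time_s: 29.8
tool_pos: [0.5408, -0.3034, 0.1684]
tool_rot: [179.9, 0.1, -4.9]
force: [-0.5, 0.7, -1.5]
grip_width: 0.049
```

```bash
python3 - <<'E'
from h import *
p=shot('wrist','w13.png')
go(.540,-.309,.1221,-5.5)
E
```

```text
at [ 0.542  -0.3035  0.1702] [ 1.7986e+02 -6.0000e-02 -4.8700e+00] shift [-0.0016  0.0055  0.0481] turn [ 0.1 -0.1  0.6] | after turn [-0.0015  0.0056  0.0481] rows>=0.77 F [-0.5  0.6 -2.2] w 0.0492 t 29.85
```

View pics/w13.png

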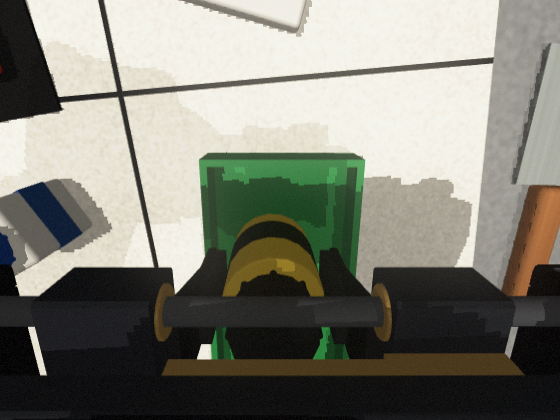

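carry_out(
  increments="0 -0.002 0.006 0.02 0 0 0.5; 0 0 0 0.015 0 0 0; 0 0 0 0.006 0 0 0; 0 0 0 0 0 0 0",
)

```text
time_s: 30.35
tool_pos: [0.5409, -0.3098, 0.1305]
tool_rot: [179.7, -0.3, -5.3]
force: [-0.1, 0.1, -1.6]
grip_width: 0.0495
```

```bash
python3 - <<'E'
from h import *
go(.540,-.309,.1221,-5.5)
E
```

```text
at [ 0.5409 -0.3098  0.1305] [179.68  -0.35  -5.34] shift [-0.001  -0.0008  0.0084] turn [ 0.3 -0.3  0.2] | after turn [-0.0009 -0.0007  0.0084] rows>=0.13 F [-0.1  0.1 -1.6] w 0.0495 t 30.35
```

carry_out(
  increments="0 0 0 0.005 0 0 0; 0 0 0 0.003 0 0 0; 0 0 0 0.001 0 0 0; 0 0 0 0 0 0 0",
)

```text
time_s: 30.85
tool_pos: [0.5418, -0.3101, 0.1223]
tool_rot: [179.6, -0.5, -5.3]
force: [0.3, 0.8, -2.0]
grip_width: 0.0491
```

carry_out(
  increments="0 0 0 0.002 0 0 0; 0 0 0 0.001 0 0 0",
)

```text
time_s: 31.1
tool_pos: [0.5424, -0.3101, 0.1222]
tool_rot: [179.6, -0.5, -5.3]
force: [-2.7, 1.4, 2.6]
grip_width: 0.0493
```

carry_out(
  increments="0.3 0 0 0 0 0 0; 0.7 0 0 0 0 0 0; 0.95 0 0 0 0 0 0; 0.95 0 0 -0.02 0 0 0; 0.95 0 0 -0.05 0 0 0; 0.95 0 0 -0.06 0 0 0; 0.95 0 0 0 0 0 0",
)

```text
time_s: 31.98
tool_pos: [0.5426, -0.3094, 0.2605]
tool_rot: [179.5, -0.8, -5.3]
force: [0.5, -0.8, -0.3]
grip_width: 0.0822
```

```bash
python3 - <<'E'
from h import *
b=shot('scene');d=shot('side');w=shot('wrist','w14.png')
cv2.imwrite('pics/a14.png',cv2.resize(np.hstack([d['img'][140:320,170:340],b['img'][140:320,200:370]]),None,fx=2.3,fy=2.3,interpolation=2))
go(.4245,-.009,.25,0)
E
```

```text
at [ 0.5394 -0.3084  0.2531] [ 1.7977e+02 -1.7000e-01 -5.3200e+00] shift [-0.1422 -0.2875  0.0016] turn [ 0.2 -0.2 -5.3] | after turn [-0.1149 -0.2994  0.0031] rows>=4.60 F [-0.1  0.6 -0.5] w 0.0826 t 32.12
```

View pics/a14.png

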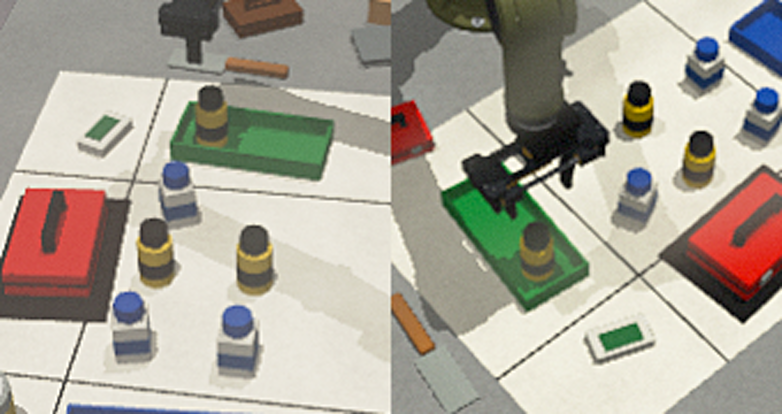

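Ra stands upright in the tray, at crop (210,115) in the side view. Now Rb.

carry_out(
  increments="0.95 -0.028 -0.057 0 0 0 0; 0.95 -0.028 -0.057 0 0 0 0; 0.95 -0.028 -0.057 0 0 0 0; 0.95 -0.028 -0.057 0 0 0 0; 0.95 -0.028 -0.057 0 0 0 0; 0.95 0 0 0.02 0 0 -4; 0.95 0 0 0 0 0 0",
)

```text
time_s: 33.0
tool_pos: [0.4215, -0.0131, 0.2222]
tool_rot: [-179.9, 0.8, -1.4]
force: [-0.3, 0.2, -0.5]
grip_width: 0.0829
```

```bash
python3 - <<'E'
from h import *
b=shot('scene');w=shot('wrist','w15.png')
go(.4245,-.009,.13,0)
for n,c in (('Rb',(378,169)),('Rc',(472,245))): print(n,proj(b,[.4245,-.009,.096]) if n=='Rb' else proj(b,[.5605,-.004,.096]))
E
```

```text
at [ 0.4231 -0.0134  0.2239] [-179.88    0.61   -1.46] shift [ 0.0023 -0.0042  0.0939] turn [-0.1  0.6 -1.5] | after turn [ 0.0014 -0.0044  0.0939] rows>=1.50 F [-0.5  0.1 -0.3] w 0.0827 t 33.1
Rb [306.8949116  177.90356264]
Rc [333.63843399 199.2117594 ]
```

View pics/w15.png

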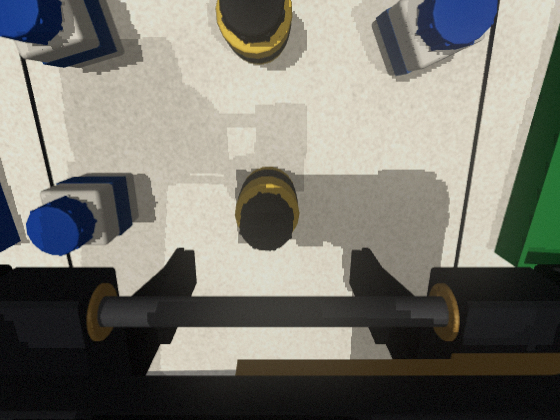

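Rb sits between the fingers, with its cap at (267,221). Descend.

carry_out(
  increments="0.95 0.002 -0.003 0.04 0 0.5 0; 0.95 0 0 0.04 0 0 0; 0.95 0 0 0.022 0 0 0; 0.95 0 0 0.006 0 0 0; 0.95 0 0 0 0 0 0",
)

```text
time_s: 33.72
tool_pos: [0.4289, -0.014, 0.1158]
tool_rot: [-179.8, -0.2, -2.2]
force: [-0.0, -0.4, 0.1]
grip_width: 0.0828
```

```bash
python3 - <<'E'
from h import *
go(.4245,-.010,.11,-1)
E
```

```text
at [ 0.4289 -0.014   0.1158] [-179.77   -0.18   -2.2 ] shift [-0.0046 -0.0038  0.0058] turn [-0.2 -0.2 -1.2] | after turn [-0.0045 -0.004   0.0058] rows>=0.11 F [-0.  -0.4  0.1] w 0.0828 t 33.73
```

carry_out(
  increments="0.95 -0.005 -0.003 0.006 0 0 0; 0.9 0 0 0 0 0 0; 0 0 0 0 0 0 0; 0 0 0 0 0 0 0; 0 0 0 0 0 0 0; 0 0 0 0 0 0 0; 0 0 0 0 0 0 0",
)

```text
time_s: 34.6
tool_pos: [0.426, -0.0108, 0.1123]
tool_rot: [-179.8, -0.5, -2.3]
force: [1.0, 0.2, -0.7]
grip_width: 0.049
```

```bash
python3 - <<'E'
from h import *
go(.47,-.3025,.25,-5.5)
E
```

```text
at [ 0.426  -0.0108  0.1123] [-179.83   -0.48   -2.26] shift [ 0.0567  0.2893 -0.1381] turn [-0.2 -0.5  3.2] | after turn [ 0.0718  0.2861 -0.1377] rows>=4.63 F [ 1.   0.2 -0.7] w 0.049 t 34.6
```

carry_out(
  increments="0 0 0 -0.03 0 0 0; 0 0 0 -0.05 0 0 0; 0 0 0 -0.055 0 -0.3 3.2; 0 0.014 0.057 -0.004 0 0 0; 0 0.014 0.057 0 0 0 0; 0 0.014 0.057 0 0 0 0; 0 0.014 0.057 0 0 0 0; 0 0.014 0.057 0 0 0 0; 0 0 0 0 0 0 0",
)

```text
time_s: 35.72
tool_pos: [0.4661, -0.3119, 0.252]
tool_rot: [179.9, 0.1, -5.4]
force: [0.4, 1.0, -2.1]
grip_width: 0.0496
```

```bash
python3 - <<'E'
from h import *
go(.47,-.3025,.1173,-5.5)
p=shot('wrist','w16.png')
E
```

```text
at [ 0.4661 -0.3119  0.252 ] [ 1.7994e+02  1.3000e-01 -5.4200e+00] shift [ 0.0033 -0.0098  0.1347] turn [0.1 0.1 0.1] | after turn [ 0.003  -0.0097  0.1347] rows>=2.16 F [ 0.4  1.  -2.1] w 0.0496 t 35.73
```

View pics/w16.png

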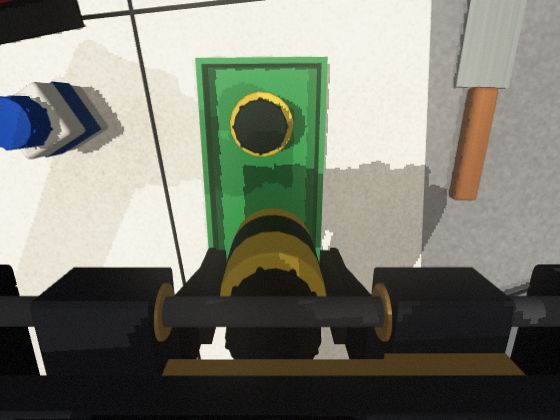

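carry_out(
  increments="0 0.001 -0.010 0.04 0 0 0; 0 0 0 0.05 0 0 0; 0 0 0 0.025 0 0 0; 0 0 0 0.006 0 0 0; 0 0 0 0 0 0 0",
)

```text
time_s: 36.4
tool_pos: [0.4692, -0.2924, 0.1284]
tool_rot: [-179.8, 0.1, -4.8]
force: [-0.6, -1.0, -1.3]
grip_width: 0.0493
```

```bash
python3 - <<'E'
from h import *
go(.47,-.3025,.1173,-5.5)
E
```

```text
at [ 0.4692 -0.2924  0.1284] [-1.7984e+02  1.5000e-01 -4.8300e+00] shift [0.0017 0.01   0.011 ] turn [-0.2  0.1  0.7] | after turn [0.0018 0.01   0.0111] rows>=0.18 F [-0.6 -1.  -1.3] w 0.0493 t 36.4
```

carry_out(
  increments="0 0.002 0.010 0.003 0 0 0.5; 0 0 0 0.003 0 0 0; 0 0 0 0.002 0 0 0; 0 0 0 0.001 0 0 0; 0 0 0 0.001 0 0 0",
)

```text
time_s: 37.02
tool_pos: [0.4723, -0.3044, 0.1215]
tool_rot: [180.0, -0.2, -5.4]
force: [0.1, -0.3, -2.5]
grip_width: 0.0495
```

carry_out(
  increments="0 -0.001 0 0.003 0 0 0; 0 0 0 0.002 0 0 0; 0 0 0 0.001 0 0 0",
)

```text
time_s: 37.4
tool_pos: [0.4713, -0.3042, 0.1172]
tool_rot: [179.9, -0.1, -5.4]
force: [-3.4, 1.8, 7.6]
grip_width: 0.0492
```

Contact. Release and lift, then on to Rc.

carry_out(
  increments="0.3 0 0 0 0 0 0; 0.7 0 0 0 0 0 0; 0.95 0 0 0 0 0 0; 0.95 0 0 -0.02 0 0 0; 0.95 0 0 -0.05 0 0 0; 0.95 0 0 -0.06 0 0 0; 0.95 0 0 0 0 0 0",
)

```text
time_s: 38.28
tool_pos: [0.4721, -0.3041, 0.2555]
tool_rot: [179.8, -0.3, -5.3]
force: [0.8, 0.6, -0.4]
grip_width: 0.0825
```

```bash
python3 - <<'E'
from h import *
b=shot('scene');d=shot('side')
cv2.imwrite('pics/a17.png',cv2.resize(np.hstack([d['img'][140:320,170:340],b['img'][140:320,200:370]]),None,fx=2.3,fy=2.3,interpolation=2))
go(.5605,-.004,.25,-5.5)
E
```

```text
at [ 0.4698 -0.3031  0.2504] [-1.7992e+02  9.0000e-02 -5.3400e+00] shift [ 0.0625 -0.3062  0.0007] turn [-0.1  0.1  0.2] | after turn [ 0.0616 -0.3064  0.0004] rows>=4.90 F [-0.3  0.6 -1. ] w 0.0824 t 38.38
```

View pics/a17.png

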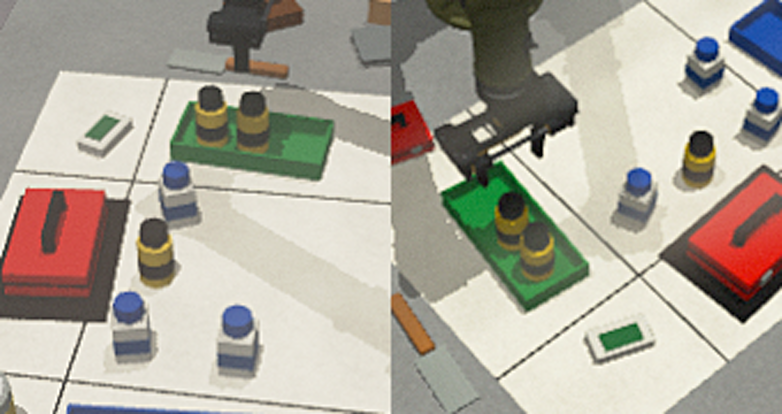

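carry_out(
  increments="0.95 0.013 -0.06 0 0 0 0; 0.95 0.013 -0.06 0 0 0 0; 0.95 0.013 -0.06 0 0 0 0; 0.95 0.013 -0.06 0 0 0 0; 0.95 0.013 -0.06 0 0 0 0; 0.95 0 0 0.02 0 0 -3; 0.95 0 0 0 0 0 0",
)

```text
time_s: 39.25
tool_pos: [0.5597, -0.0027, 0.2218]
tool_rot: [-179.7, 0.9, -2.5]
force: [0.5, -0.6, -0.2]
grip_width: 0.0828
```

```bash
python3 - <<'E'
from h import *
w=shot('wrist','w18.png')
go(.5605,-.005,.11,-2)
E
```

```text
at [ 0.5605 -0.0019  0.2231] [-179.64    0.77   -2.47] shift [0.0017 0.0038 0.1131] turn [-0.4  0.8 -0.5] | after turn [1.000e-04 3.100e-03 1.131e-01] rows>=1.81 F [-0.3  1.5  0.7] w 0.0828 t 39.3
```

View pics/w18.png

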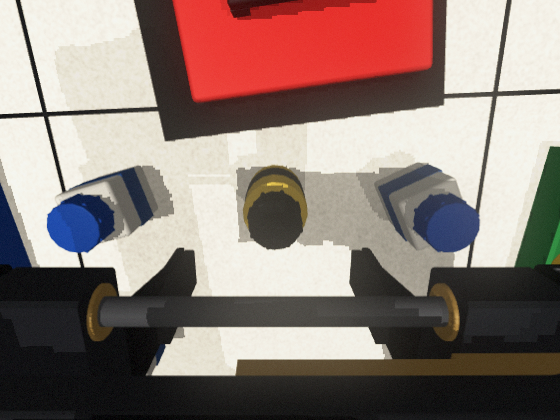

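carry_out(
  increments="0.95 0 0.001 0.04 -0.4 0.7 0; 0.95 0 0 0.045 0 0 0; 0.95 0 0 0.022 0 0 0; 0.95 0 0 0.006 0 0 0; 0.95 0 0 0 0 0 0",
)

```text
time_s: 39.92
tool_pos: [0.5618, -0.0084, 0.1104]
tool_rot: [179.8, -0.2, -3.2]
force: [-0.2, -0.1, 0.4]
grip_width: 0.0825
```

```bash
python3 - <<'E'
from h import *
go(.5605,-.003,.11,-2)
E
```

```text
at [ 0.5618 -0.0084  0.1104] [179.84  -0.21  -3.23] shift [-0.0016 -0.0053  0.0004] turn [ 0.2 -0.2 -1.2] | after turn [-0.0015 -0.0053  0.0004] rows>=0.11 F [-0.2 -0.1  0.4] w 0.0825 t 39.92
```

carry_out(
  increments="0.95 -0.002 -0.005 0 0 0 0; 0.9 0 0 0 0 0 0; 0 0 0 0 0 0 0; 0 0 0 0 0 0 0; 0 0 0 0 0 0 0; 0 0 0 0 0 0 0; 0 0 0 0 0 0 0",
)

```text
time_s: 40.8
tool_pos: [0.5621, -0.0032, 0.1141]
tool_rot: [179.8, -0.6, -3.3]
force: [-0.1, -0.4, 0.2]
grip_width: 0.0493
```

```bash
python3 - <<'E'
from h import *
go(.400,-.296,.25,-5.5)
E
```

```text
at [ 0.5621 -0.0032  0.1141] [179.8   -0.55  -3.29] shift [-0.1437  0.3021 -0.1363] turn [ 0.2 -0.6  2.2] | after turn [-0.1333  0.307  -0.1359] rows>=4.83 F [-0.1 -0.4  0.2] w 0.0493 t 40.8
```

carry_out(
  increments="0 0 0 -0.03 0 0 0; 0 0 0 -0.05 0 0 0; 0 0 0 -0.055 0 -0.4 2.2; 0 -0.026 0.06 -0.003 0 0 0; 0 -0.026 0.06 0 0 0 0; 0 -0.026 0.06 0 0 0 0; 0 -0.026 0.06 0 0 0 0; 0 -0.026 0.06 0 0 0 0; 0 0 0 0 0 0 0; 0 0 0 0 0 0 0",
)

```text
time_s: 42.05
tool_pos: [0.4051, -0.2808, 0.2536]
tool_rot: [179.9, 0.1, -5.4]
force: [-0.2, -0.3, -1.1]
grip_width: 0.0494
```

```bash
python3 - <<'E'
from h import *
go(.40,-.296,.1191,-5.5)
p=shot('wrist','w19.png')
E
```

```text
at [ 0.4051 -0.2808  0.2536] [ 1.799e+02  8.000e-02 -5.360e+00] shift [-0.0035  0.0154  0.1345] turn [0.1 0.1 0.1] | after turn [-0.0036  0.0156  0.1345] rows>=2.15 F [-0.2 -0.3 -1.1] w 0.0494 t 42.05
```

View pics/w19.png

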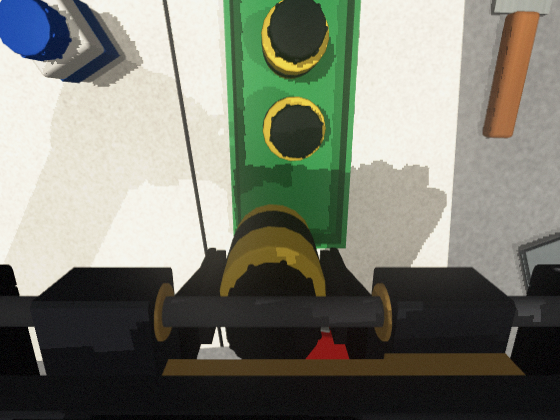

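carry_out(
  increments="0 -0.004 0.016 0.03 0 0 0; 0 0 0 0.05 0 0 0; 0 0 0 0.03 0 0 0; 0 0 0 0 0 0 0; 0 0 0 0 0 0 0",
)

```text
time_s: 42.72
tool_pos: [0.4047, -0.292, 0.1427]
tool_rot: [179.8, -0.1, -4.6]
force: [0.4, -0.1, -1.5]
grip_width: 0.0494
```

```bash
python3 - <<'E'
from h import *
go(.40,-.296,.1191,-5.5)
E
```

```text
at [ 0.4047 -0.292   0.1427] [ 1.7981e+02 -1.1000e-01 -4.6100e+00] shift [-0.0044  0.0043  0.0236] turn [ 0.2 -0.1  0.9] | after turn [-0.0043  0.0045  0.0236] rows>=0.38 F [ 0.4 -0.1 -1.5] w 0.0494 t 42.73
```

carry_out(
  increments="0 -0.005 0.004 0.01 0 0 0.7; 0 0 0 0.008 0 0 0; 0 0 0 0.003 0 0 0; 0 0 0 0.001 0 0 0; 0 0 0 0.001 0 0 0",
)

```text
time_s: 43.35
tool_pos: [0.401, -0.2969, 0.1215]
tool_rot: [179.6, -0.4, -5.3]
force: [0.5, -0.4, -0.9]
grip_width: 0.0493
```

carry_out(
  increments="0 -0.001 0 0.003 0 0 0; 0 0 0 0.001 0 0 0; 0 0 0 0.001 0 0 0",
)

```text
time_s: 43.72
tool_pos: [0.4007, -0.2971, 0.1191]
tool_rot: [179.6, -0.4, -5.3]
force: [-2.9, 1.6, 7.5]
grip_width: 0.0494
```

carry_out(
  increments="0.3 0 0 0 0 0 0; 0.7 0 0 0 0 0 0; 0.95 0 0 0 0 0 0; 0.95 0 0 -0.02 0 0 0; 0.95 0 0 -0.05 0 0 0; 0.95 0 0 -0.06 0 0 0; 0.95 0 0 0 0 0 0",
)

```text
time_s: 44.6
tool_pos: [0.4, -0.2962, 0.2524]
tool_rot: [179.6, -0.4, -5.3]
force: [-0.5, -0.2, 0.8]
grip_width: 0.0829
```

```bash
python3 - <<'E'
from h import *
import pickle
b=shot('scene');d=shot('side');pickle.dump((b,d),open('v20.pkl','wb'))
cv2.imwrite('pics/a20.png',cv2.resize(np.hstack([d['img'][140:320,170:340],b['img'][140:320,200:370]]),None,fx=2.3,fy=2.3,interpolation=2))
go(.5535,-.1255,.25,-61)
print(get_obs()['qpos'].round(1))
E
```

```text
at [ 0.3978 -0.2948  0.2478] [ 1.7985e+02 -4.0000e-02 -5.3300e+00] shift [ 0.1393 -0.1831 -0.0026] turn [ 0.1 -0.1 55.7] | after turn [-0.0726 -0.2183 -0.0022] rows>=5.20 F [-0.5  0.3 -0.7] w 0.083 t 44.7
[ 55.9   2.1 -22.9 107.4   1.   70.5 -62.6]
```

View pics/a20.png

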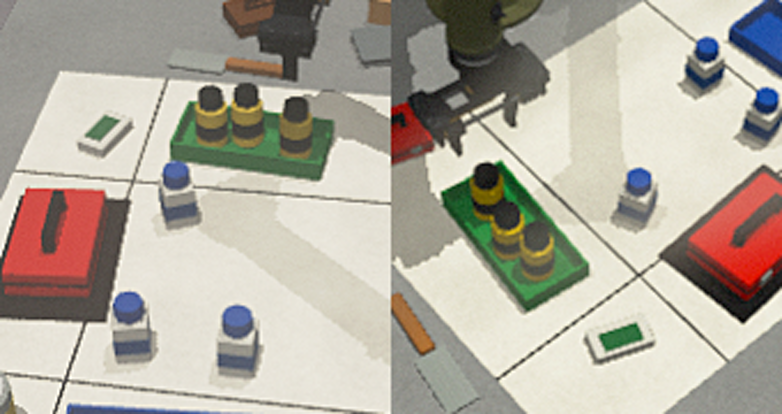

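All three resins stand upright in the green tray. The middle one now sits a little nearer the first than when I released it, which is probably the announced nudge, and it is still fine. Now hardener Ha.

carry_out(
  increments="0.95 0 0 0 0 0 -8.6; 0.95 0 0 0 0 0 -8.6; 0.95 0 0 0 0 0 -8.6; 0.95 0 0 0 0 0 -8.6; 0.95 0 0 0 0 0 0; 0.95 0.055 -0.018 0 0 0 0; 0.95 0.055 -0.018 0 0 0 0; 0.95 0.055 -0.018 0 0 0 0; 0.95 0.04 -0.01 0 0 0 0; 0.95 0 0 0 0 0 0",
)

```text
time_s: 45.95
tool_pos: [0.5415, -0.1312, 0.2315]
tool_rot: [-178.9, 0.6, 28.9]
force: [-0.6, 0.6, 0.1]
grip_width: 0.0831
```

```bash
python3 - <<'E'
from h import *
w=shot('wrist','w21.png')
go(.5535,-.1255,.20,29)
E
```

```text
at [ 0.5403 -0.1331  0.2313] [-178.88    0.68   28.79] shift [0.0156 0.0003 0.0311] turn [-1.1  0.7 -0.2] | after turn [ 0.0153 -0.0002  0.0313] rows>=0.50 F [ 0.3  1.  -0.1] w 0.0825 t 46.0
```

View pics/w21.png

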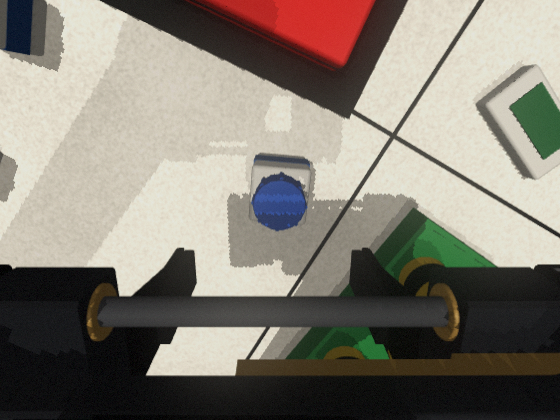

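carry_out(
  increments="0.95 0.014 0.002 0.03 -1 0.6 0; 0.95 0 0 0.05 0 0 0; 0.95 0 0 0.025 0 0 0; 0.95 0 0 0.008 0 0 0; 0.95 0 0 0 0 0 0",
)

```text
time_s: 46.62
tool_pos: [0.5482, -0.1362, 0.1134]
tool_rot: [180.0, 0.4, 27.7]
force: [0.5, 0.6, 0.1]
grip_width: 0.0828
```

```bash
python3 - <<'E'
from h import *
go(.5535,-.1255,.11,30)
E
```

```text
at [ 0.5482 -0.1362  0.1134] [179.99   0.44  27.74] shift [ 0.0097 -0.0071  0.0033] turn [ 0.   0.4 -2.3] | after turn [ 0.0099 -0.0067  0.0034] rows>=0.21 F [0.5 0.6 0.1] w 0.0828 t 46.62
```

carry_out(
  increments="0.95 0.01 -0.006 0 0 0 -2; 0.95 0 0 0.002 0 0 0; 0.9 0 0 0 0 0 0",
)

```text
time_s: 47.0
tool_pos: [0.5563, -0.1264, 0.1142]
tool_rot: [179.8, 0.3, 29.8]
force: [-0.7, 0.3, -0.2]
grip_width: 0.0797
```

```bash
python3 - <<'E'
from h import *
go(.5535,-.1255,.11,30)
shot('wrist','w22.png')
E
```

```text
at [ 0.5563 -0.1264  0.1142] [179.78   0.26  29.81] shift [-0.002  -0.0022  0.0042] turn [ 0.2  0.3 -0.2] | after turn [-0.002  -0.0022  0.0042] rows>=0.07 F [-0.7  0.3 -0.2] w 0.0797 t 47.0
```

View pics/w22.png

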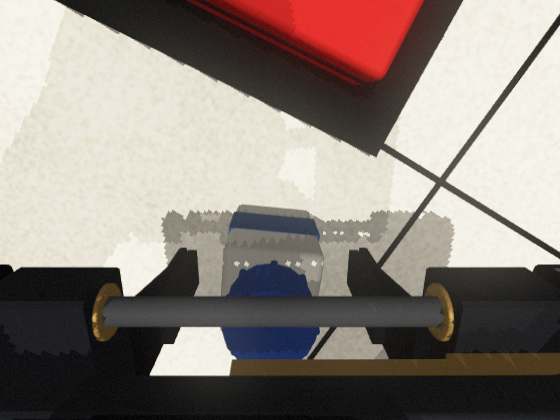

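Centred between the fingers. Grip.

carry_out(
  increments="0.9 0 0 0.002 0 0 -1; 0 0 0 0.001 0 0 0; 0 0 0 0 0 0 0; 0 0 0 0 0 0 0; 0 0 0 0 0 0 0; 0 0 0 0 0 0 0",
)

```text
time_s: 47.8
tool_pos: [0.5564, -0.1262, 0.1115]
tool_rot: [179.8, 0.2, 30.9]
force: [0.3, 0.0, 0.9]
grip_width: 0.0475
```

```bash
python3 - <<'E'
from h import *
go(.564,.3125,.25,3)
E
```

```text
at [ 0.5564 -0.1262  0.1115] [179.78   0.25  30.88] shift [ 0.2311 -0.372  -0.141 ] turn [ 0.3  0.2 27.9] | after turn [ 0.0305 -0.4377 -0.1385] rows>=5.95 F [0.3 0.  0.9] w 0.0475 t 47.8
```

carry_out(
  increments="0 0 0 -0.03 0 0 0; 0 0 0 -0.05 0 0 0; 0 0 0 -0.055 0 0 9.3; 0 0 0 -0.005 0 0 9.3; 0 0 0 0 0 0 9.3; 0 0.003 -0.055 0 0 0 0; 0 0.003 -0.055 0 0 0 0; 0 0.003 -0.055 0 0 0 0; 0 0.003 -0.055 0 0 0 0; 0 0.003 -0.055 0 0 0 0; 0 0.003 -0.055 0 0 0 0; 0 0.003 -0.055 0 0 0 0; 0 0 -0.045 0 0 0 0; 0 0 0 0 0 0 0; 0 0 0 0 0 0 0",
)

```text
time_s: 49.68
tool_pos: [0.5614, 0.3133, 0.2453]
tool_rot: [179.6, 0.6, 1.6]
force: [0.9, -1.1, -2.0]
grip_width: 0.0478
```

```bash
python3 - <<'E'
from h import *
import pickle
go(.564,.3125,.1165,3)
p=shot('wrist','w23.png');pickle.dump(p,open('w23.pkl','wb'))
d=shot('side');cv2.imwrite('pics/d23.png',cv2.resize(d['img'][180:400,130:340],None,fx=2.6,fy=2.6,interpolation=2))
E
```

```text
at [0.5614 0.3133 0.2453] [179.58   0.63   1.6 ] shift [ 4.000e-03 -1.000e-04  1.288e-01] turn [ 0.4  0.6 -1.4] | after turn [0.0025 0.0009 0.1288] rows>=2.06 F [ 0.9 -1.1 -2. ] w 0.0478 t 49.67
```

View pics/w23.png

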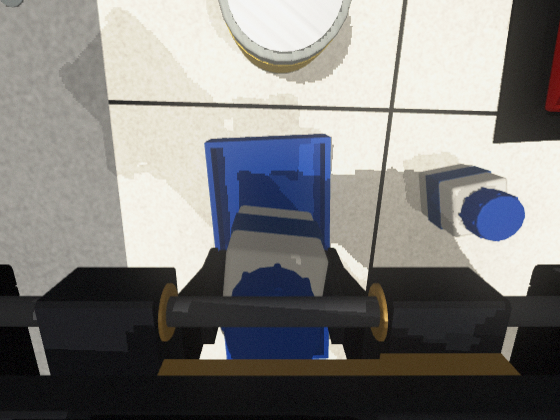

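View pics/d23.png

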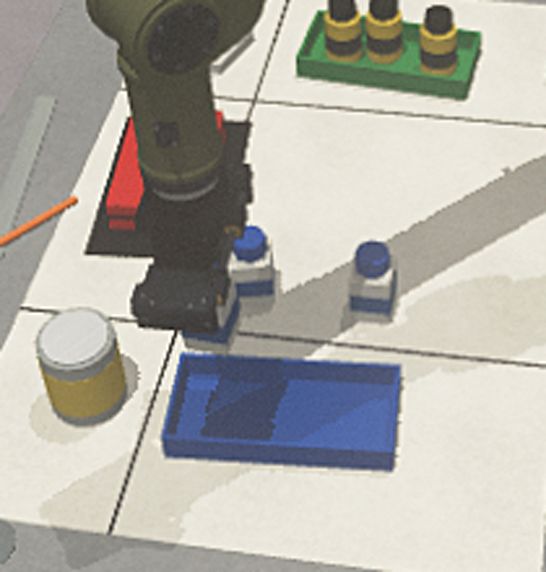

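```bash
python3 - <<'E'
from h import *
import pickle
p=pickle.load(open('w23.pkl','rb'))
a,b=[atz(p,*c,.035)[:2] for c in [(207,142),(331,136)]];print(a,b,np.linalg.norm(a-b));y=np.arctan2(-(a-b)[0],(a-b)[1]);print(np.degrees(y),(a+b)/2-.12*np.array([np.cos(y),np.sin(y)]))
E
```

```text
[0.60925468 0.37098554] [0.61742878 0.26152518] 0.10976513670556791
4.270709162850801 [0.49367493 0.30731909]
```

carry_out(
  increments="0 0.003 0 0.03 0.3 0.5 -1.3; 0 0 0 0.05 0 0 0; 0 0 0 0.025 0 0 0; 0 0 0 0 0 0 0; 0 0 0 0 0 0 0",
)

```text
time_s: 50.4
tool_pos: [0.5689, 0.3045, 0.1405]
tool_rot: [179.8, -0.2, 2.2]
force: [0.0, 0.2, -0.3]
grip_width: 0.0471
```

```bash
python3 - <<'E'
from h import *
go(.564,.3125,.1165,3)
E
```

```text
at [0.5689 0.3045 0.1405] [179.76  -0.22   2.19] shift [-0.0047 -0.0083  0.024 ] turn [ 0.2 -0.2 -0.8] | after turn [-0.0045 -0.0082  0.024 ] rows>=0.38 F [ 0.   0.2 -0.3] w 0.0471 t 50.4
```

carry_out(
  increments="0 -0.005 -0.008 0.01 0 0 0; 0 0 0 0.008 0 0 0; 0 0 0 0.003 0 0 0; 0 0 0 0.001 0 0 0; 0 0 0 0.001 0 0 0",
)

```text
time_s: 51.02
tool_pos: [0.5648, 0.3137, 0.1194]
tool_rot: [179.9, -0.5, 2.2]
force: [-0.0, -0.3, -2.0]
grip_width: 0.047
```

carry_out(
  increments="0 0 0 0.003 0 0 0; 0 0 0 0.001 0 0 0; 0 0 0 0.001 0 0 0",
)

```text
time_s: 51.4
tool_pos: [0.5657, 0.314, 0.1165]
tool_rot: [179.9, -0.6, 2.1]
force: [-3.2, -1.8, 6.3]
grip_width: 0.0475
```

carry_out(
  increments="0.3 0 0 0 0 0 0; 0.7 0 0 0 0 0 0; 0.95 0 0 0 0 0 0; 0.95 0 0 -0.02 0 0 0; 0.95 0 0 -0.05 0 0 0; 0.95 0 0 -0.06 0 0 0; 0.95 0 0 0 0 0 0",
)

```text
time_s: 52.28
tool_pos: [0.5645, 0.3151, 0.2541]
tool_rot: [-180.0, -0.8, 2.2]
force: [-0.6, 0.6, -1.0]
grip_width: 0.0824
```

```bash
python3 - <<'E'
from h import *
import pickle
p=shot('wrist','w24.png');b=shot('scene');d=shot('side')
pickle.dump((p,b,d),open('v24.pkl','wb'))
cv2.imwrite('pics/d24.png',cv2.resize(np.hstack([d['img'][180:380,150:340],b['img'][100:300,270:460]]),None,fx=2.1,fy=2.1,interpolation=2))
go(.565,.137,.25,3)
E
```

```text
at [0.5625 0.3126 0.2469] [179.72  -0.19   2.17] shift [-0.0041  0.1756 -0.0022] turn [ 0.3 -0.2 -0.8] | after turn [-0.0067  0.1755 -0.0031] rows>=2.81 F [ 0.2  0.1 -0.2] w 0.0829 t 52.42
```

View pics/w24.png

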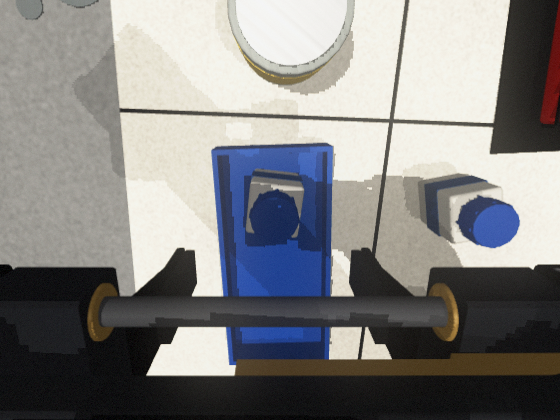

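View pics/d24.png

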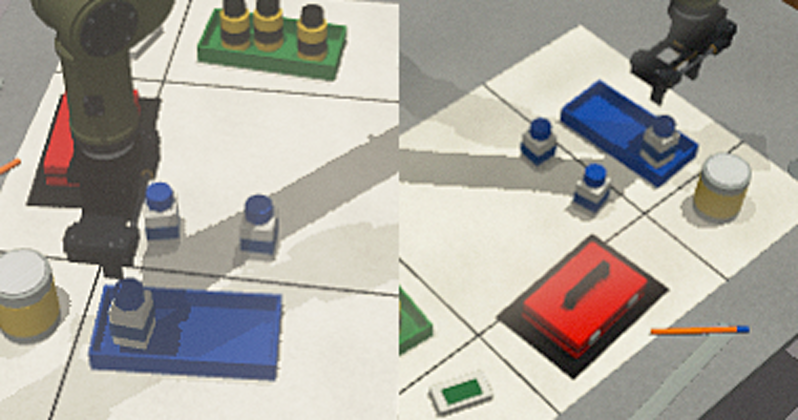

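Ha stands in the blue tray. Next is Hc.

carry_out(
  increments="0.95 -0.002 0.058 0 0 0 0; 0.95 -0.002 0.058 0 0 0 0; 0.95 -0.002 0.058 0 0 0 0; 0.95 0 0 0 0 0 0; 0.95 0 0 0 0 0 0",
)

```text
time_s: 53.05
tool_pos: [0.5593, 0.1329, 0.2395]
tool_rot: [179.7, 0.6, 2.3]
force: [0.5, 0.6, 0.1]
grip_width: 0.0825
```

```bash
python3 - <<'E'
from h import *
import pickle
p=shot('wrist','w25.png');pickle.dump(p,open('w25.pkl','wb'))
go(.565,.137,.25,3)
E
```

```text
at [0.5595 0.1323 0.2394] [179.63   0.62   2.28] shift [ 0.0056 -0.0044 -0.0107] turn [ 0.4  0.6 -0.7] | after turn [ 0.0058 -0.0044 -0.0106] rows>=0.17 F [ 0.4 -0.9  0.5] w 0.0829 t 53.1
```

View pics/w25.png

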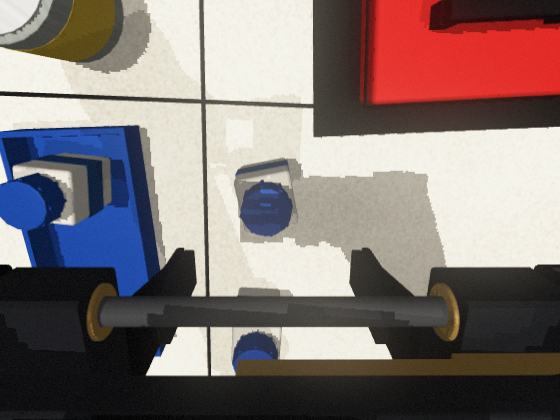

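```bash
python3 - <<'E'
import cv2
i=cv2.imread('pics/w25.png');cv2.imwrite('pics/w25c.png',cv2.resize(i[145:255,215:320],None,fx=5.4,fy=5.4,interpolation=2))
E
```

```text
(no output)
```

View pics/w25c.png

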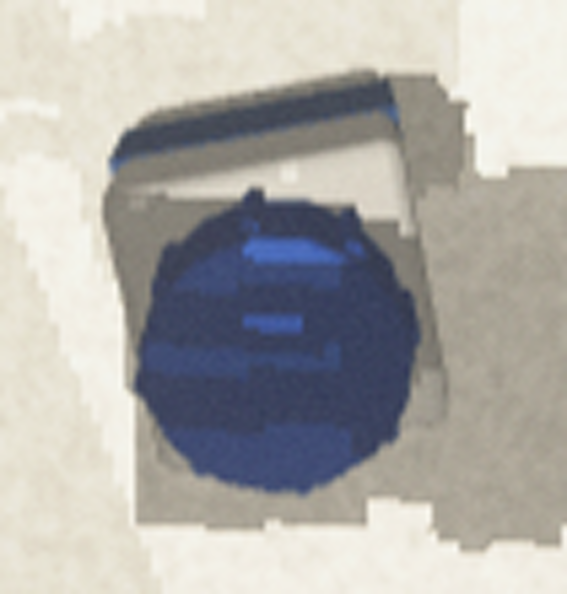

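carry_out(
  increments="0.95 0.005 -0.003 0.02 0.3 0.5 -10.5; 0.95 0 0 0.05 0 0 0; 0.95 0 0 0.04 0 0 0; 0.95 0 0 0 0 0 0; 0.95 0 0 0 0 0 0",
)

```text
time_s: 53.72
tool_pos: [0.5636, 0.1446, 0.1275]
tool_rot: [-179.8, 0.0, 13.9]
force: [-0.3, 0.4, 1.1]
grip_width: 0.0826
```

```bash
python3 - <<'E'
from h import *
go(.565,.137,.11,13)
shot('wrist','w26.png')
E
```

```text
at [0.5636 0.1446 0.1275] [-1.7976e+02  3.0000e-02  1.3850e+01] shift [-0.0004  0.0078  0.0174] turn [-0.2  0.   0.8] | after turn [-0.0003  0.0077  0.0175] rows>=0.28 F [-0.3  0.4  1.1] w 0.0826 t 53.73
```

View pics/w26.png

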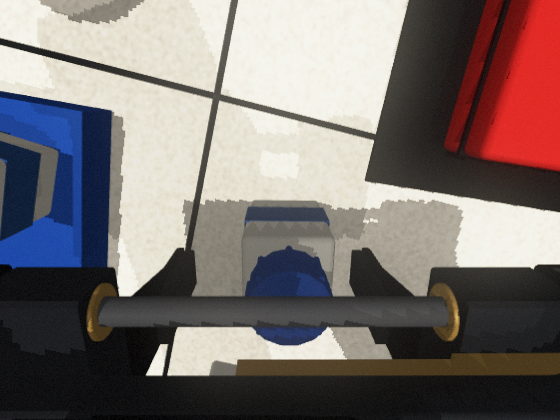

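carry_out(
  increments="0.95 0 0.007 0.008 0 0 0.5; 0.95 0 0 0.006 0 0 0; 0.9 0 0 0.002 0 0 0; 0.9 0 0 0 0 0 0",
)

```text
time_s: 54.28
tool_pos: [0.5673, 0.1374, 0.1138]
tool_rot: [-179.8, -0.3, 13.3]
force: [-0.1, -1.1, 0.0]
grip_width: 0.0787
```

```bash
python3 - <<'E'
from h import *
go(.565,.137,.11,13)
E
```

```text
at [0.5673 0.1374 0.1138] [-179.83   -0.28   13.26] shift [-0.0023 -0.0001  0.0038] turn [-0.2 -0.3  0.3] | after turn [-0.0023 -0.0001  0.0038] rows>=0.06 F [-0.1 -1.1  0. ] w 0.0787 t 54.27
```

carry_out(
  increments="0.9 -0.002 0 0.002 0 0 0; 0 0 0 0.001 0 0 0; 0 0 0 0 0 0 0; 0 0 0 0 0 0 0; 0 0 0 0 0 0 0; 0 0 0 0 0 0 0; 0 0 0 0 0 0 0",
)

```text
time_s: 55.15
tool_pos: [0.5653, 0.1373, 0.111]
tool_rot: [-179.8, -0.3, 13.3]
force: [0.4, -0.4, 0.2]
grip_width: 0.0454
```

```bash
python3 - <<'E'
from h import *
go(.494,.308,.25,3.5)
E
```

```text
at [0.5653 0.1373 0.111 ] [-179.82   -0.31   13.28] shift [-0.0294 -0.183  -0.1386] turn [-0.2 -0.3  9.8] | after turn [-0.0608 -0.1748 -0.139 ] rows>=2.93 F [ 0.4 -0.4  0.2] w 0.0454 t 55.15
```

carry_out(
  increments="0 0 0 -0.03 0 0 0; 0 0 0 -0.05 0 0 0; 0 0 0 -0.055 0 0 9.8; 0 -0.02 -0.055 -0.004 0 0 0; 0 -0.02 -0.055 0 0 0 0; 0 -0.02 -0.055 0 0 0 0; 0 0 0 0 0 0 0; 0 0 0 0 0 0 0",
)

```text
time_s: 56.15
tool_pos: [0.4928, 0.3, 0.2514]
tool_rot: [-179.8, 0.1, 2.9]
force: [0.1, -1.1, -2.0]
grip_width: 0.0456
```

```bash
python3 - <<'E'
from h import *
go(.494,.308,.116,3.5)
shot('wrist','w27.png')
E
```

```text
at [0.4928 0.3    0.2514] [-1.798e+02  6.000e-02  2.930e+00] shift [ 0.0018 -0.0075  0.1354] turn [-0.2  0.1 -0.6] | after turn [ 0.0017 -0.0079  0.1354] rows>=2.17 F [ 0.1 -1.1 -2. ] w 0.0456 t 56.15
```

View pics/w27.png

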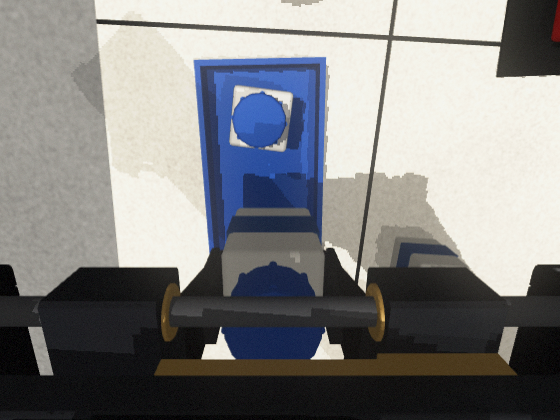

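carry_out(
  increments="0 0.002 -0.008 0.03 0 0 0; 0 0 0 0.05 0 0 0; 0 0 0 0.03 0 0 0; 0 0 0 0 0 0 0; 0 0 0 0 0 0 0",
)

```text
time_s: 56.82
tool_pos: [0.4985, 0.3034, 0.1394]
tool_rot: [-179.8, -0.0, 2.3]
force: [-0.1, 0.2, -1.2]
grip_width: 0.046
```

```bash
python3 - <<'E'
from h import *
go(.494,.308,.116,3.5)
E
```

```text
at [0.4985 0.3034 0.1394] [-1.7981e+02 -3.0000e-02  2.3000e+00] shift [-0.0044 -0.0047  0.0234] turn [-0.2 -0.  -1.2] | after turn [-0.0042 -0.0049  0.0234] rows>=0.38 F [-0.1  0.2 -1.2] w 0.046 t 56.83
```

carry_out(
  increments="0 -0.005 -0.005 0.01 0 0 -1; 0 0 0 0.008 0 0 0; 0 0 0 0.003 0 0 0; 0 0 0 0.002 0 0 0; 0 0 0 0.002 0 0 0; 0 0 0 0.001 0 0 0; 0 0 0 0.001 0 0 0",
)

```text
time_s: 57.7
tool_pos: [0.495, 0.3096, 0.116]
tool_rot: [-179.8, -0.4, 3.3]
force: [-3.7, -1.4, 7.9]
grip_width: 0.0457
```

carry_out(
  increments="0.3 0 0 0 0 0 0; 0.7 0 0 0 0 0 0; 0.95 0 0 0 0 0 0; 0.95 0 0 -0.02 0 0 0; 0.95 0 0 -0.05 0 0 0; 0.95 0 0 -0.06 0 0 0; 0.95 0 0 0 0 0 0",
)

```text
time_s: 58.58
tool_pos: [0.495, 0.3103, 0.2547]
tool_rot: [-179.6, -0.6, 3.4]
force: [0.4, 0.2, -0.4]
grip_width: 0.0822
```

```bash
python3 - <<'E'
from h import *
b=shot('scene');d=shot('side')
cv2.imwrite('pics/d28.png',cv2.resize(np.hstack([d['img'][180:380,150:340],b['img'][100:300,270:460]]),None,fx=2.1,fy=2.1,interpolation=2))
go(.4235,.142,.25,3)
for n,q in (('b',b),('d',d)): print(proj(q,[.4235,.142,.096]))
E
```

```text
at [0.4934 0.3083 0.2497] [-179.8    -0.21    3.35] shift [-0.0796  0.162  -0.0011] turn [-0.2 -0.2  0.4] | after turn [-0.0786  0.1625 -0.0003] rows>=2.59 F [-0.1 -0.2 -0.5] w 0.0822 t 58.67
[336.48903491 158.38146513]
[271.97721564 276.76585068]
```

View pics/d28.png

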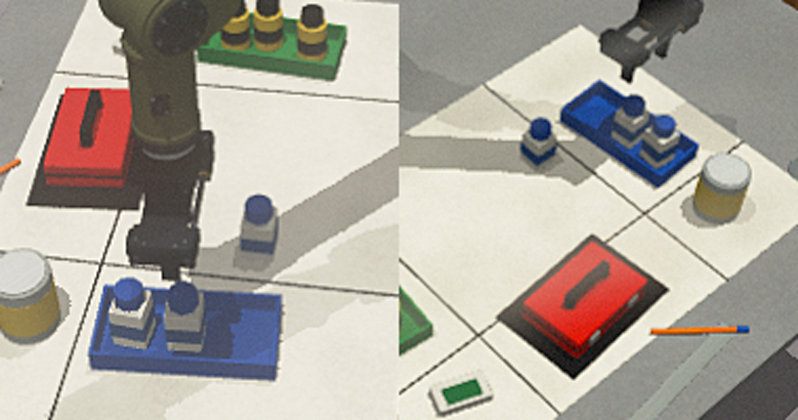

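Two hardeners are in the tray, and Hb has not moved. Go above Hb.

carry_out(
  increments="0.95 -0.026 0.053 0 0 0 0; 0.95 -0.026 0.053 0 0 0 0; 0.95 -0.026 0.053 0 0 0 0; 0.95 0 0 0 0 0 0; 0.95 0 0 0 0 0 0",
)

```text
time_s: 59.3
tool_pos: [0.4198, 0.1398, 0.2422]
tool_rot: [-179.7, 0.5, 3.4]
force: [0.0, 1.3, -0.1]
grip_width: 0.0829
```

```bash
python3 - <<'E'
from h import *
p=shot('wrist','w29.png')
cv2.imwrite('pics/w29c.png',cv2.resize(p['img'][130:270,170:370],None,fx=4,fy=4,interpolation=2))
go(.4235,.142,.11,3)
E
```

```text
at [0.4197 0.1397 0.242 ] [-179.73    0.57    3.41] shift [ 0.0052 -0.0014  0.132 ] turn [-0.3  0.6  0.4] | after turn [ 0.0039 -0.0021  0.132 ] rows>=2.11 F [-0.9 -0.1 -0.7] w 0.0827 t 59.35
```

View pics/w29c.png

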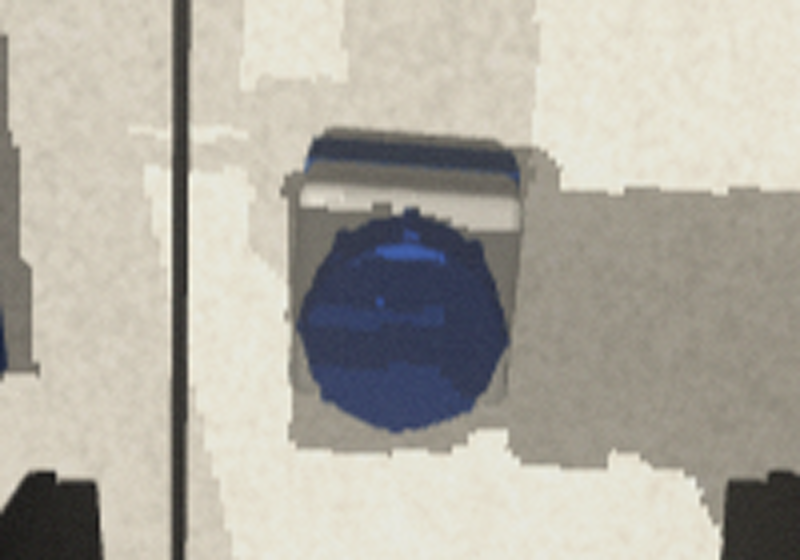

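carry_out(
  increments="0.95 0.004 -0.001 0.03 -0.2 0.5 3.5; 0.95 0 0 0.05 0 0 0; 0.95 0 0 0.03 0 0 0; 0.95 0 0 0 0 0 0; 0.95 0 0 0 0 0 0",
)

```text
time_s: 59.98
tool_pos: [0.4253, 0.1494, 0.1299]
tool_rot: [-179.5, 0.1, 0.5]
force: [0.2, 0.4, 0.2]
grip_width: 0.0823
```

```bash
python3 - <<'E'
from h import *
go(.4235,.141,.11,0)
shot('wrist','w30.png')
E
```

```text
at [0.4253 0.1494 0.1299] [-1.7953e+02  7.0000e-02  4.6000e-01] shift [-0.0018  0.0085  0.0199] turn [-0.5  0.1  0.5] | after turn [-0.0018  0.0084  0.0199] rows>=0.32 F [0.2 0.4 0.2] w 0.0823 t 59.98
```

View pics/w30.png

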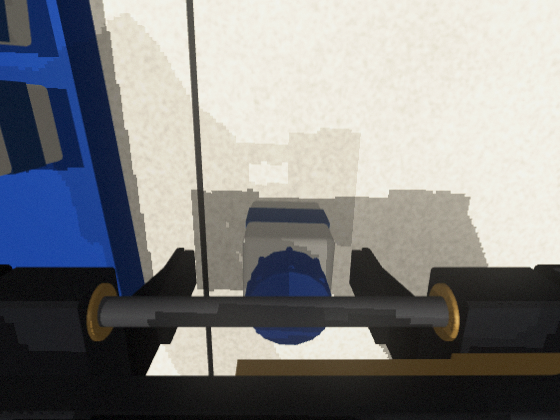

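carry_out(
  increments="0.95 -0.002 0.008 0.009 -0.4 0 0.4; 0.95 0 0 0.007 0 0 0; 0.9 0 0 0.002 0 0 0; 0.9 0 0 0.001 0 0 0",
)

```text
time_s: 60.52
tool_pos: [0.425, 0.1408, 0.1121]
tool_rot: [-180.0, -0.2, -0.0]
force: [0.8, -0.4, 0.6]
grip_width: 0.0787
```

```bash
python3 - <<'E'
from h import *
go(.4235,.141,.11,0)
E
```

```text
at [0.425  0.1408 0.1121] [-1.7999e+02 -2.3000e-01 -3.0000e-02] shift [-0.0015 -0.0002  0.0021] turn [-0.  -0.2 -0. ] | after turn [-0.0015 -0.0002  0.0021] rows>=0.03 F [ 0.8 -0.4  0.6] w 0.0787 t 60.52
```

carry_out(
  increments="0 -0.001 0 0.001 0 0 0; 0 0 0 0 0 0 0; 0 0 0 0 0 0 0; 0 0 0 0 0 0 0; 0 0 0 0 0 0 0; 0 0 0 0 0 0 0",
)

```text
time_s: 61.28
tool_pos: [0.4242, 0.1412, 0.1114]
tool_rot: [-180.0, -0.3, -0.0]
force: [-0.1, 0.5, -0.3]
grip_width: 0.0459
```

```bash
python3 - <<'E'
from h import *
go(.425,.304,.25,3.5)
E
```

```text
at [0.4242 0.1412 0.1114] [-1.7996e+02 -2.7000e-01 -2.0000e-02] shift [ 0.0014 -0.1628 -0.1385] turn [-0.  -0.3 -3.5] | after turn [ 0.0108 -0.1624 -0.1386] rows>=2.61 F [-0.1  0.5 -0.3] w 0.0459 t 61.27
```

Grip width is 45.9 mm. Lift and carry to slot 3; the place height is z ≈ 0.1164.

carry_out(
  increments="0 0 0 -0.03 0 0 0; 0 0 0 -0.05 0 0 0; 0 0 0 -0.055 0 0 -3.5; 0 0.003 -0.054 -0.004 0 0 0; 0 0.003 -0.054 0 0 0 0; 0 0.003 -0.054 0 0 0 0; 0 0 0 0 0 0 0; 0 0 0 0 0 0 0",
)

```text
time_s: 62.28
tool_pos: [0.4216, 0.3046, 0.2525]
tool_rot: [179.9, -0.1, 3.3]
force: [0.3, -0.7, -2.7]
grip_width: 0.0457
```

```bash
python3 - <<'E'
from h import *
go(.425,.304,.1164,3.5)
shot('wrist','w31.png')
E
```

```text
at [0.4216 0.3046 0.2525] [ 1.7994e+02 -5.0000e-02  3.2800e+00] shift [0.0033 0.0006 0.1361] turn [ 0.1 -0.1 -0.2] | after turn [0.0034 0.0008 0.1361] rows>=2.18 F [ 0.3 -0.7 -2.7] w 0.0457 t 62.27
```

View pics/w31.png

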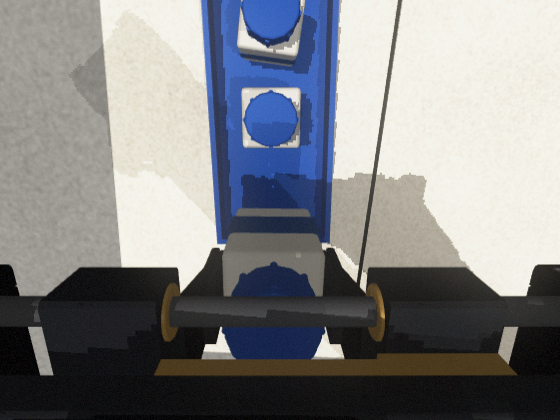

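carry_out(
  increments="0 0.003 -0.001 0.03 0 0 0; 0 0 0 0.05 0 0 0; 0 0 0 0.03 0 0 0; 0 0 0 0 0 0 0; 0 0 0 0 0 0 0",
)

```text
time_s: 62.95
tool_pos: [0.4285, 0.2988, 0.1413]
tool_rot: [179.7, -0.4, 2.6]
force: [1.1, -0.0, -1.4]
grip_width: 0.046
```

```bash
python3 - <<'E'
from h import *
go(.425,.304,.1164,3.5)
E
```

```text
at [0.4285 0.2988 0.1413] [179.68  -0.36   2.61] shift [-0.0034 -0.0055  0.0249] turn [ 0.3 -0.4 -0.9] | after turn [-0.0031 -0.0054  0.0249] rows>=0.40 F [ 1.1 -0.  -1.4] w 0.046 t 62.95
```

carry_out(
  increments="0 -0.004 -0.006 0.01 0.2 -0.3 -0.9; 0 0 0 0.009 0 0 0; 0 0 0 0.003 0 0 0; 0 0 0 0.002 0 0 0; 0 0 0 0.002 0 0 0; 0 0 0 0.001 0 0 0; 0 0 0 0.001 0 0 0",
)

```text
time_s: 63.82
tool_pos: [0.4261, 0.3058, 0.1163]
tool_rot: [179.9, -0.4, 3.5]
force: [-3.6, -2.4, 8.7]
grip_width: 0.0458
```

carry_out(
  increments="0.3 0 0 0 0 0 0; 0.7 0 0 0 0 0 0; 0.95 0 0 0 0 0 0; 0.95 0 0 -0.02 0 0 0; 0.95 0 0 -0.05 0 0 0; 0.95 0 0 -0.06 0 0 0; 0.95 0 0 -0.03 0 0 0; 0.95 0.05 0.05 0 0 0 0; 0.95 0.05 0.05 0 0 0 0; 0.95 0.05 0.05 0 0 0 0; 0.95 0 0 0 0 0 0; 0.95 0 0 0 0 0 0",
)

```text
time_s: 65.32
tool_pos: [0.5733, 0.1806, 0.2962]
tool_rot: [-179.8, -1.3, 3.9]
force: [-0.9, 0.5, -0.2]
grip_width: 0.0825
```

```bash
python3 - <<'E'
from h import *
import pickle
p=shot('wrist','w32.png');b=shot('scene');d=shot('side')
pickle.dump((p,b,d),open('v32.pkl','wb'))
cv2.imwrite('pics/b32.png',cv2.resize(b['img'][130:300,210:420],None,fx=3.5,fy=3.5,interpolation=2))
cv2.imwrite('pics/d32.png',cv2.resize(d['img'][160:370,130:340],None,fx=2.8,fy=2.8,interpolation=2))
go(.6,0,.3,95)
E
```

```text
at [0.5729 0.1806 0.2956] [-179.91   -1.32    3.98] shift [ 0.0146  0.1821 -0.0043] turn [  1.   -1.1 -91. ] | after turn [-0.1823  0.0112 -0.0044] rows>=8.51 F [ 0.2  0.3 -0.8] w 0.0828 t 65.47
```

View pics/b32.png

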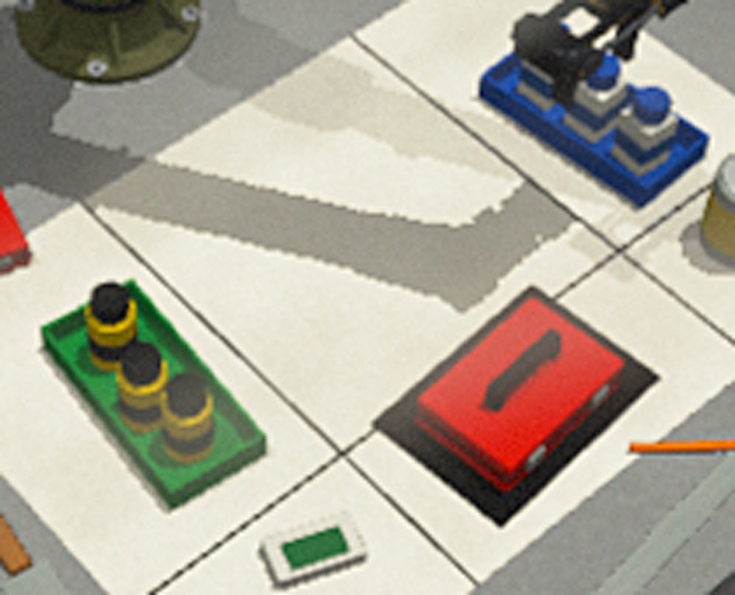

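View pics/d32.png

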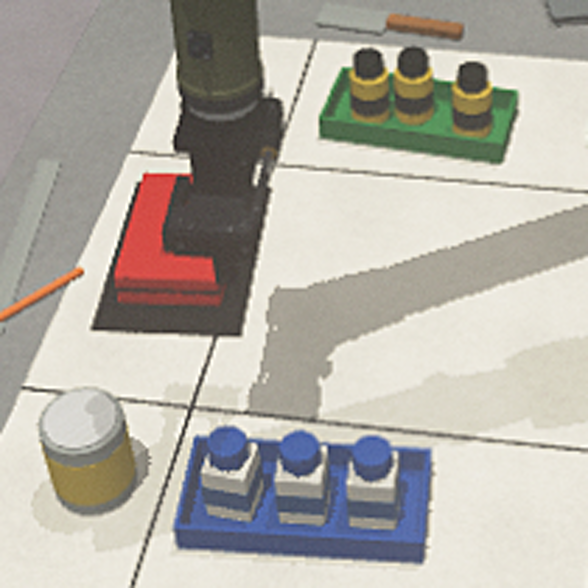

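View pics/w32.png

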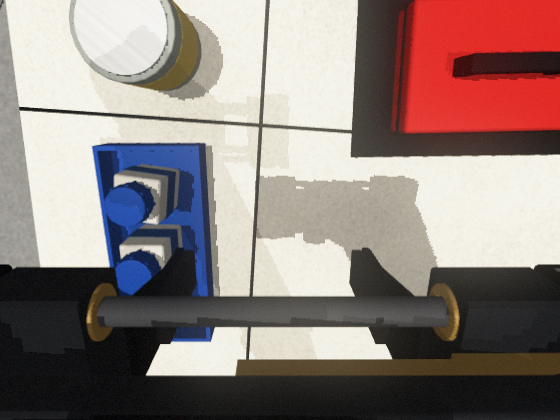

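```bash
python3 - <<'E'
from h import *
import pickle
from scipy.optimize import least_squares
_,b,_d=pickle.load(open('v32.pkl','rb'));p5,b5,d5=pickle.load(open('v5.pkl','rb'));b20,d20=pickle.load(open('v20.pkl','rb'))
cv2.imwrite('pics/cb.png',cv2.resize(b['img'][205:285,310:400],None,fx=8,fy=7.4,interpolation=2)[:600])
cv2.imwrite('pics/cd.png',cv2.resize(d20['img'][215:290,155:235],None,fx=8,fy=8,interpolation=2)[:600])
E
```

```text
(no output)
```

View pics/cb.png

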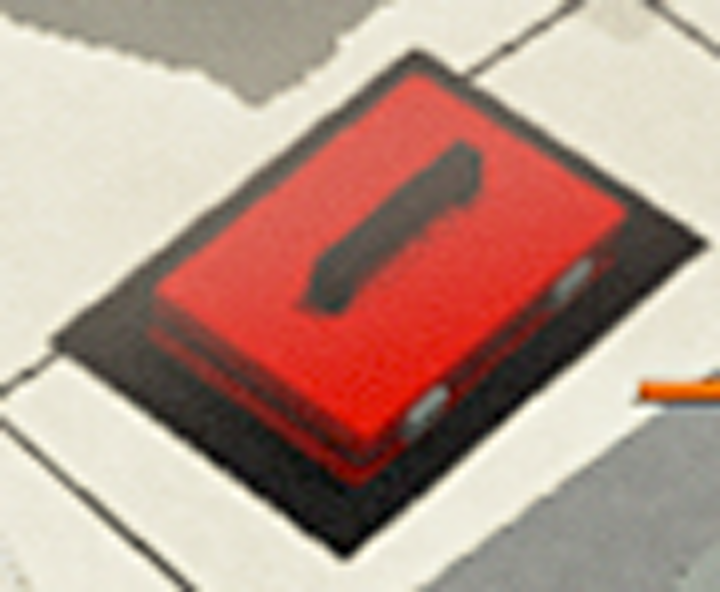

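View pics/cd.png

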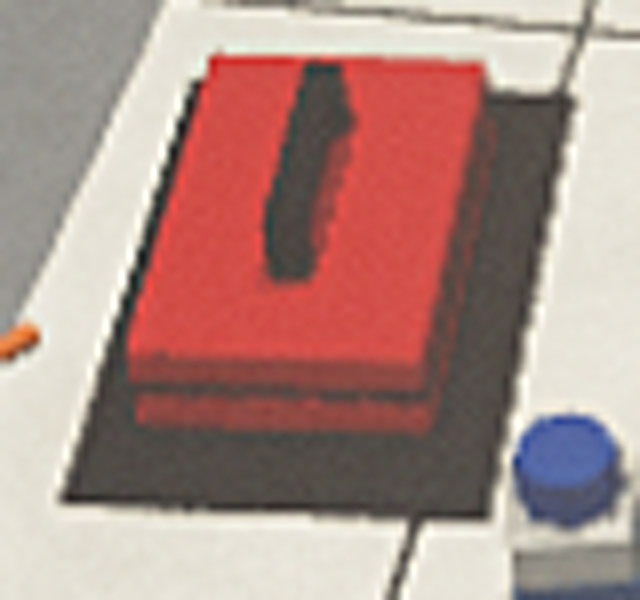

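```bash
python3 - <<'E'
from h import *
import pickle
_,b,_d=pickle.load(open('v32.pkl','rb'));b20,d20=pickle.load(open('v20.pkl','rb'))
B=lambda u,v:(b,310+u/8,205+v/7.4)
D=lambda u,v:(d20,155+u/8,215+v/8)
def an(A):
    A=np.array(A);e=A[0]-A[3]+A[1]-A[2];f=A[1]-A[0]+A[2]-A[3]
    print(A.mean(0).round(4),'yaw',np.degrees(np.arctan2(e[1],e[0])).round(2),np.linalg.norm(e)/2,np.linalg.norm(f)/2)
# order: (+y,-x),(+y,+x),(-y,+x),(-y,-x)
an([atz(*B(*c),.049)[:2] for c in [(418,72),(630,212),(368,445),(152,292)]])
an([atz(*B(*c),.004)[:2] for c in [(418,48),(710,243),(345,560),(50,342)]])
an([atz(*D(*c),.049)[:2] for c in [(425,362),(128,352),(210,55),(487,63)]])
an([atz(*D(*c),.004)[:2] for c in [(488,518),(60,500),(190,82),(575,97)]])
E
```

```text
[ 0.72   -0.0302] yaw 95.44 0.17951733553294869 0.11832024912530578
[ 0.7146 -0.0238] yaw 94.52 0.2492627412153935 0.16731729651808494
[ 0.7066 -0.0256] yaw 95.81 0.17699298070755215 0.11823889691845357
[ 0.7039 -0.0222] yaw 94.71 0.24731458491246924 0.17009159539251706
```

Three views agree. The case is about 4 mm and 5 mm off the mat's centre and about 1° off its axis. That is small, so I'll leave it rather than disturb the finished work. All six bottles stand in their trays with no red necks showing. Handing in.

```bash
python3 -c "
from h import *
print(sign_off());print(get_obs()['time_s'])"
```

```text
the job is handed in; nothing more can be done
None
the job is handed in; nothing more can be done
```

The bench is cleared and the job was handed in at about 65 s of the 210 s allowed.

- **Case:** I lifted the larger red case off the green tray by its handle and laid it flat and lengthwise on the mat. Three camera views put it about 4 mm (x) and 5 mm (y) off the mat's centre and about 1° off its axis. I left that as it was.
- **Caps:** I pressed all six home before moving any bottle. Each stopped at the height expected for a home cap, under more force than the ribs hold. No red neck showed in later pictures.
- **Bottles:** The last pictures show three resin bottles upright in the green tray and three hardener bottles upright in the blue tray. The paint can, gauge and putty knife were not touched.

Three things were not as clean as they should be:
- **First press:** it peaked at about 60 N at the wrist, with the fingertips on the cap. That is under the 120 N wrist limit but above the 40 N limit if that also counts the fingers. The later presses read at most about 34 N.
- **Middle resin bottle:** it moved a little within its tray after I released it, probably the announced knock. It stayed upright.
- **Cap heights:** triangulated cap tops read about 4 mm below the nominal 96 mm for a home cap, so I relied on the press readings and pictures instead.

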